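# Roll the tube under the measuring head and chock it

### The arm

A 6-joint arm with a two-finger parallel gripper is mounted at the origin on a cart in front of the work surface, level with it; the furniture and walls round the work are solid. World frame = base frame: x ahead of the robot, y to its left, z up, the work surface at z = 0. Lengths are in m, angles in rad, forces in N, time in s.
With the tool pointing down it reaches from about 0.25 to 0.775 m from the base axis. Payload 4 kg.
Tool frame: the origin (TCP) lies at the centre of the arm's flange, where the gripper is bolted on; the fingertips stand ahead of it and the grasp point (between the pads) lies 180 mm ahead of it (robot.tcp_to_tips is the z of the fingertips in the tool frame, in m); z points along the fingers, y is the direction in which the jaws open and shut (so a half turn about z gives the same grasp; the last joint's range is limited). The gripper opens to 94 mm and grips with 3 to 60 N. Pads are 16 mm wide; open, the fingers measure 119 mm over their backs; the gripper's body (75 mm by 177 mm) begins 78 mm behind the grasp point.
Start: joints at [1.055, 0.087, 1.371, -0, 1.684, -0.103], TCP at [0.221, 0.504, 0.405] pointing down, gripper open.
Joint ranges: [-3.1, 3.1], [-0.76, 2.03], [0.27, 2.55], [-1.08, 4.22], [0.17, 2.65], [-2.57, 2.57]. Speed limits (rad/s): [2.79, 2.79, 3.14, 3.14, 3.14, 3.14].

### API

Orientations are given as [roll, pitch, yaw] about the fixed x, y, z axes, in that order (R = Rz(yaw) Ry(pitch) Rx(roll)).
In Python, from bench import robot gives the robot as it stands.
- The arm moves only by the tool move_arm, never from a script. Its argument "increments" is a list that holds one entry, the list of rows, each a list of 7 numbers: the opening, from 0 (shut) to 1 (fully open), then the shift along the tool's x, y, z as a fraction of full scale, then the turn, a rotation vector about the tool's x, y, z as a fraction of full scale. In form: [[[jaw, dx, dy, dz, rx, ry, rz], ...]]. A call has 1 to 8 rows; each row is the pose to reach, as a shift and turn from the pose commanded when the call began, along the tool's axes at that moment; what a row does not reach only later rows make up. Full scale, the value 1, is 0.1 m for a shift and pi/2 rad for a turn. A row lasts 1/12 s, in which the tool goes at most 41.7 mm and 7.16 degrees, less where a joint would pass 70% of its speed; a pose out of reach is approached as far as the arm can. A call with a number of a shift or a turn outside -1 to 1 is refused whole. A call with a gripper value outside its range is refused whole. The fingers move at their own pace and stop on an object; the grip force is fixed at half the most. Time passes only in rows, so rows that repeat a pose let the fingers close. It gives the time, the measured TCP pose, the force and the opening at its end, in the units of the state.
- robot.get_obs(): the state, without advancing time (a new reading comes with each control period).
- robot.snapshot(name): name is "side" or "top" or "wrist"; returns (picture, depth): 420x560x3 uint8, red, green, blue; 420x560 float32, m along the optical axis (not along the pixel's ray), 0 where there is no reading.
- robot.camera_params(name): a dict with "mtx" (3x3 intrinsics, pixels), "k1" (the pictures are not rectified: a ray, as slopes to the right and down, at radius r is drawn at 1 + k1 r^2 times it, then the intrinsics apply), "R" (3x3) and "t" (3): a world point X has camera coordinates R X + t. Camera axes: x right, y down, z forward; pixel columns grow to the right and rows downward; lengths in m; the calibration is good to about 2 mm. A picture is of the moment at which its call begins: read the wrist's pose just before it. camera_params takes no time and is no camera call; for the wrist camera it gives the pose at the moment of the call.
- robot.close_job(): hands the job in, once; it reports no verdict.
The state is a dict: "time": time; "joint_positions": joint angles; "qvel": joint speeds; "joint_torque": joint torques, N m; "tool_pos": TCP position; "ee_rot": TCP orientation; "wrist_force": force on the tool from outside, world axes, zero at the start; "wrist_torque": the same for the moment, N m; "width": finger opening in m.
Only numpy, scipy, OpenCV 4.12 (cv2) and the standard library are available. Lean on these libraries where they do the work, as an engineer would, in place of code of your own. Each camera call takes 0.05 s, during which the arm holds its last target.

### The job

Roll the big metal tube along the bench, without lifting or dragging it, until it lies squarely over the line scribed under the overhanging measuring head, its axis above the line and both its ends within the line's ends. Then stand the chock flat on the bench on the near side of the tube, its straight toe edge close up against the middle of the tube, so that the tube cannot roll back. Leave the tube on the line and do not disturb the other things.

Things in the scene. Friction and masses are not known exactly. Their poses are not given: they have to be found in the camera images.
- line_mid (a point): middle of the scribed black line on the bench. z up; y along the line, which is 180 mm long with a short tick across each end; x across the line, away from the robot, towards the column of the measuring stand
- gauge_stand: fixed measuring stand; origin and axes as the line's middle. Its grey box head, 130 mm wide (y), overhangs the line: x -5 to +105 mm, z 100 to 170 mm. A hand pointing straight down does not fit over a tube on the line; one tilted back towards the robot by 35 to 45 degrees does. Foot and column begin at x +50 mm
- tube_mid (a point): centre of the loose tube: closed aluminium cylinder with two dark bands, 60 mm across, 120 mm long, 0.35 kg, lying 95 to 125 mm before (-x) of the line, centre 30 mm up. y: its own axis, at first within 0.06 rad of the line's y; x and z turn as it rolls (z up at first). It rolls with a little resistance and soon stops when let go. Fingertips pressed lightly on its top roll it without slip: its centre goes half as far as they do
- chock_grip (a point): grip point of the loose chock, 44 mm above its underside, in the middle of its upright grey fin: 14 mm thick (y), 32 mm long (x, centred here), top 64 mm above the underside. The fin stands on a flat dark steel foot 60 x 80 x 8 mm (x, y, z). z up, x towards the toe. 0.2 kg; at the start it stands left of the tube
- chock_toe (a point): middle of the chock's toe: top of its straight 80 mm front edge, 8 mm above the underside and 42 mm ahead (+x) of the grip point; axes as the grip point. Touching the tube squarely, it is 20 mm horizontally from the tube's centre
- screw_tin: bystander: round white tin with lid, 59 mm across, 26 mm high; origin at the middle of its underside
- objective: bystander: black upright microscope objective, 34 mm across, 50 mm high; origin at the middle of its underside
- mirror_mount: bystander: small black square mirror holder, 42 x 36 x 36 mm; origin at the middle of its underside
- tube: the tube's body; origin on its surface, 30 mm from the axis (under it at the start)
- chock: the chock's body; origin at the middle of its underside, same axes as the grip point

How it is judged:
On the way, in this order (a step that is already met when the one before it is completed fails the run):
1. the tube has rolled at least a fifth of a turn on the bench (angle between tube_mid's own z axis and vertical above 1.2 rad and height (world z) of tube_mid below 0.036 m), for 0.05 s.
2. the tube lies at rest over the line (x of tube_mid in the frame of line_mid between -0.008 and 0.008 m and y of tube_mid in the frame of line_mid between -0.03 and 0.03 m and angle between the y axis of tube_mid and the y axis of line_mid, either way round below 0.09 rad and linear speed of tube below 0.01 m/s and height (world z) of tube_mid below 0.033 m), for 0.3 s.
At the end, for the whole second after the job is handed in: The tube rests on the bench, its centre within 8 mm of the line (30 mm along it), its axis within 0.09 rad of it. The chock stands flat and at rest on the near side, toe parallel to the line within 0.2 rad, toe middle under 32 mm horizontally from the tube's centre (touching is 20 mm) (all of step 2 and horizontal distance between chock_toe and tube_mid below 0.032 m and x of chock_toe in the frame of line_mid below -0.008 m and angle between the y axis of chock_toe and the y axis of line_mid, either way round below 0.2 rad and angle between chock_toe's own z axis and vertical below 0.06 rad and height (world z) of chock_toe below 0.012 m and linear speed of chock below 0.01 m/s).
It fails at once if the tube is lifted off the bench by more than 12 mm (height (world z) of tube_mid above 0.042 m).
It fails at once if a bystander is moved by more than 20 mm (distance of any of screw_tin, objective, mirror_mount from where it was at the start of the episode above 0.02 m).
It also fails if it takes over 72 s, if anything falls off the work surface, if the arm or the gripper's body presses on something with over 40 N, if the wrist force passes 120 N, or if a joint passes its speed limit or range.

## Working session

There is one attempt and no reset: what is moved stays moved. The work goes in short steps, Python scripts to look and compute and a tool call to move; the robot and the scene stay as the last step left them, time stands still between calls to the robot, and variables do not carry over. Pictures are saved under pics/ and viewed, and the job is handed in when it is done.

Besides the shell and the picture viewer there is one more tool, called as a command line: name --argument value ..., lists and objects as JSON in quotes. move_arm: Moves the arm, as the interface text tells. Its arguments: {"type":"object","properties":{"increments":{"type":"array","items":{"type":"array","items":{"type":"array","items":{"type":"number","minimum":-1,"maximum":1}}}}},"required":["increments"]}

```bash
ls; mkdir -p pics
python3 - <<'E'
from bench import robot
import cv2,numpy as np
print(robot.get_obs())
for n in ("side","top"):
    p,d=robot.snapshot(n); cv2.imwrite(f"pics/{n}0.png",p[:,:,::-1]); np.save(f"pics/{n}0_d.npy",d); np.save(f"pics/{n}0.npy",p)
    print(n,robot.camera_params(n))
print(robot.tcp_to_tips)
E
```

```text
pics
{'time': 0.0, 'joint_positions': array([ 1.05489954e+00,  8.79521941e-02,  1.37226858e+00, -3.76061769e-05,
        1.68359191e+00, -1.03096080e-01]), 'qvel': array([-0.00028573,  0.00042037, -0.00080386, -0.00152455, -0.00046576,
       -0.0002291 ]), 'joint_torque': array([ 7.98518213e-04, -3.40178132e+01, -3.02431798e+01,  7.19336816e-02,
        3.29014950e-02, -1.55703688e-04]), 'tool_pos': array([0.22059665, 0.50369527, 0.40349796]), 'ee_rot': array([-3.13938057e+00, -1.91292131e-04,  2.72878755e+00]), 'wrist_force': array([-0.75493147,  0.44056509,  0.66048426]), 'wrist_torque': array([0.0454044 , 0.03053472, 0.00870976]), 'width': 0.09429478226701828}
side {'mtx': array([[426.287284  ,   0.        , 274.96816859],
       [  0.        , 426.287284  , 205.61539379],
       [  0.        ,   0.        ,   1.        ]]), 'k1': -0.04991180127535684, 'R': array([[-0.99071241,  0.13556398, -0.01055089],
       [ 0.09886603,  0.66489885, -0.74036142],
       [-0.09335107, -0.73452837, -0.67212622]]), 't': array([0.48682017, 0.06074732, 0.85520268])}
top {'mtx': array([[437.60860742,   0.        , 281.42903384],
       [  0.        , 437.60860742, 207.70263074],
       [  0.        ,   0.        ,   1.        ]]), 'k1': 0.04437385026892892, 'R': array([[-0.02726147, -0.99945114, -0.01882099],
       [-0.98364728,  0.03017409, -0.17755998],
       [ 0.17803043,  0.01367267, -0.98392999]]), 't': array([-0.07770821,  0.47425194,  0.84889275])}
0.1992
```

View pics/side0.png

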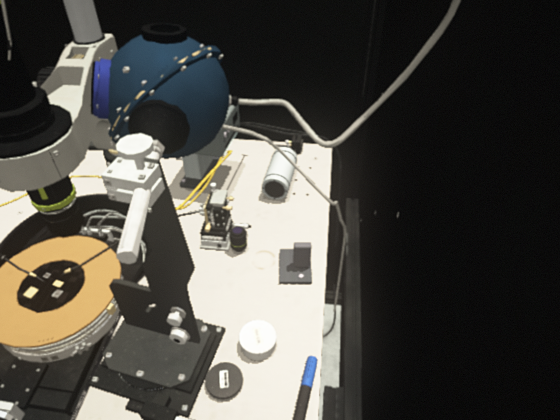

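View pics/top0.png

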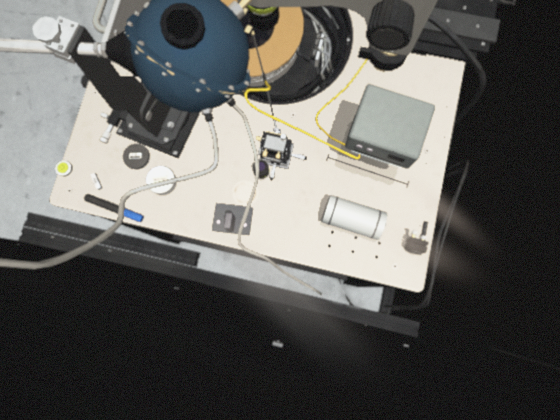

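The side view shows the tube at about (279,172) and the chock at about (297,265). The top view shows the tube at (353,217), the line from about (328,155) to (408,184), the head at (393,125) and the chock at (232,218). Next I'll zoom in and measure.

```bash
cat > h.py <<'E'
import numpy as np,cv2
from scipy.optimize import brentq
def ray(c,u,v):
    K=c["mtx"];xd=(u-K[0,2])/K[0,0];yd=(v-K[1,2])/K[1,1]
    x,y=xd,yd
    for _ in range(20):
        s=1+c["k1"]*(x*x+y*y);x,y=xd/s,yd/s
    R=c["R"];o=-R.T@c["t"];return o,R.T@np.array([x,y,1.]) # depth scaled
def onz(c,u,v,z):
    o,d=ray(c,u,v);return o+d*(z-o[2])/d[2]
def atd(c,u,v,dep):
    o,d=ray(c,u,v);return o+d*dep
def proj(c,X):
    p=c["R"]@np.asarray(X)+c["t"];x,y=p[0]/p[2],p[1]/p[2];s=1+c["k1"]*(x*x+y*y)
    return np.array([c["mtx"][0,0]*x*s+c["mtx"][0,2],c["mtx"][1,1]*y*s+c["mtx"][1,2]])
E
python3 - <<'E'
from bench import robot
import cv2,numpy as np
from h import *
p=np.load("pics/top0.npy");cv2.imwrite("pics/topz.png",cv2.resize(p[80:290,180:460,::-1],None,fx=2.8,fy=2.8,interpolation=cv2.INTER_CUBIC))
p=np.load("pics/side0.npy");cv2.imwrite("pics/sidez.png",cv2.resize(p[120:300,150:350,::-1],None,fx=3.3,fy=3.3,interpolation=cv2.INTER_CUBIC))
c=robot.camera_params("top");d=np.load("pics/top0_d.npy")
for u,v in [(328,155),(408,184),(353,217),(232,217),(270,200),(300,220),(241,235),(262,168),(240,150),(275,270),(393,120)]:
    print(u,v,onz(c,u,v,0).round(3),atd(c,u,v,d[v,u]).round(3))
E
```

```text
328 155 [ 0.593 -0.195  0.   ] [ 0.593 -0.195 -0.001]
408 184 [ 0.522 -0.362  0.   ] [ 0.523 -0.362 -0.001]
353 217 [ 0.455 -0.242  0.   ] [ 0.446 -0.233  0.059]
232 217 [0.462 0.015 0.   ] [0.453 0.007 0.058]
270 200 [ 0.497 -0.067  0.   ] [ 0.497 -0.067  0.   ]
300 220 [ 0.452 -0.129  0.   ] [ 0.452 -0.129  0.001]
241 235 [ 0.423 -0.004  0.   ] [ 0.423 -0.004  0.001]
262 168 [ 0.568 -0.051  0.   ] [ 0.554 -0.054  0.052]
240 150 [ 0.61  -0.004  0.   ] [ 0.61  -0.004  0.   ]
275 270 [ 0.348 -0.074  0.   ] [ 0.381 -0.046 -0.857]
393 120 [ 0.667 -0.34   0.   ] [ 0.601 -0.296  0.171]
```

View pics/topz.png

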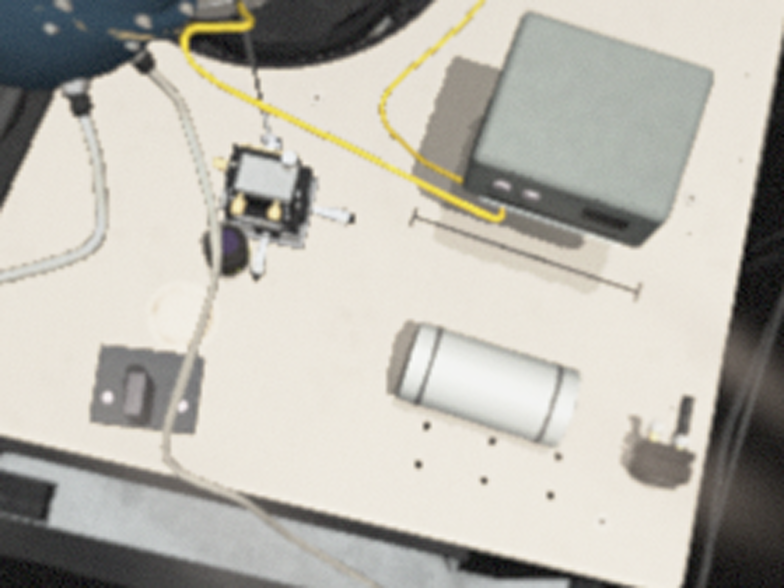

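View pics/sidez.png

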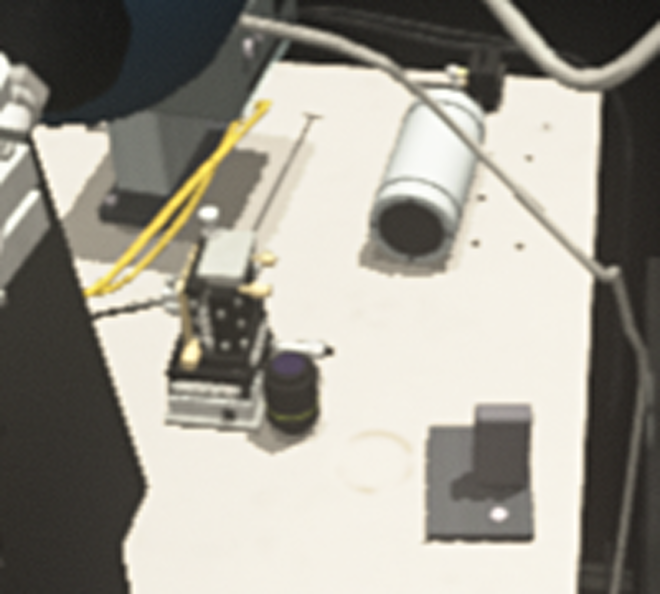

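Run:
```python
from bench import robot
import cv2,numpy as np
from h import *
def cloud(n):
    c=robot.camera_params(n);d=np.load(f"pics/{n}0_d.npy").astype(float);K=c["mtx"]
    v,u=np.mgrid[0:420,0:560]
    pts=np.stack([u.ravel(),v.ravel()],1).astype(np.float64)[:,None]
    n_=cv2.undistortPoints(pts,K,np.array([c["k1"],0,0,0,0.]))[:,0]
    P=np.c_[n_,np.ones(len(n_))]*d.reshape(-1,1)
    W=(P-c["t"])@c["R"]; W[d.ravel()==0]=np.nan
    return W.reshape(420,560,3)
for n in ("top","side"):
    W=cloud(n); np.save(f"pics/{n}0_W.npy",W)
    z=W[...,2]
    g=np.clip((z+0.02)/0.22*255,0,255);g=np.nan_to_num(g).astype(np.uint8)
    cv2.imwrite(f"pics/{n}_z.png",cv2.applyColorMap(g,cv2.COLORMAP_JET))
    # tube
    m=(abs(W[...,0]-.446)<.08)&(abs(W[...,1]+.233)<.09)&(z>.02)&(z<.07)
    P=W[m]; t=P[P[:,2]>.045]
    ce=t[:,:2].mean(0); q=t[:,:2]-ce; w,V=np.linalg.eigh(q.T@q); a=V[:,1]; a*=np.sign(a[1])
    s=q@a; lo,hi=np.percentile(s,[.5,99.5])
    # circle fit in cross-section
    b=np.array([a[1],-a[0]]); r=(P[:,:2]-ce)@b; zz=P[:,2]; s2=(P[:,:2]-ce)@a; k=(zz>.03)&(s2>lo+.004)&(s2<hi-.004)
    A=np.c_[2*r[k],2*zz[k],np.ones(k.sum())]; x=np.linalg.lstsq(A,r[k]**2+zz[k]**2,rcond=None)[0]
    print(n,len(P),"mid",(ce+a*(lo+hi)/2+b*x[0]).round(4),"axis yaw",np.arctan2(-a[0],a[1]).round(4),"len",hi-lo,"circ",x[:2].round(4),np.sqrt(x[2]+x[0]**2+x[1]**2).round(4))
    # chock fin & foot
    m=(abs(W[...,0]-.46)<.08)&(abs(W[...,1]-.01)<.08)
    for nm,mm in (("fin",m&(z>.058)&(z<.07)),("foot",m&(z>.005)&(z<.011))):
        P=W[mm]; 
        if len(P)<5: print(nm,len(P)); continue
        rc=cv2.minAreaRect(P[:,:2].astype(np.float32)*1000); print(nm,len(P),P.mean(0).round(4),rc)
```

```text
top 1783 mid [ 0.4506 -0.2377] axis yaw -0.3466 len 0.11889981345180353 circ [0.002  0.0313] 0.0287
fin 112 [0.446  0.0151 0.0633] ((446.6507263183594, 15.602657318115234), (14.180721282958984, 31.890155792236328), 80.15876007080078)
foot 729 [0.4601 0.016  0.0079] ((449.68145751953125, 16.302112579345703), (87.94164276123047, 95.08039855957031), 71.19076538085938)
side 1101 mid [ 0.4492 -0.2362] axis yaw -0.3649 len 0.12152975561308968 circ [0.0023 0.0322] 0.0286
fin 130 [0.4455 0.019  0.0635] ((445.42877197265625, 17.515682220458984), (14.310954093933105, 30.410966873168945), 79.3330307006836)
foot 772 [0.4628 0.0247 0.0084] ((456.1751708984375, 15.693286895751953), (81.27212524414062, 58.79862594604492), 81.80552673339844)
```

View pics/top_z.png

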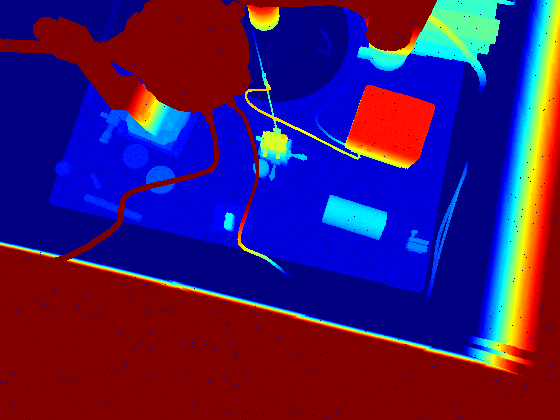

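View pics/side_z.png

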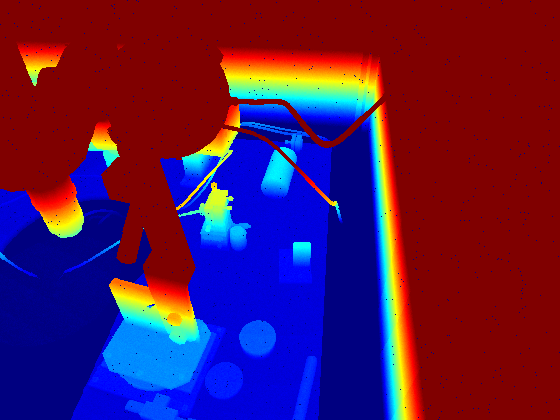

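Run:
```python
import numpy as np
T=np.load("pics/top0_W.npy");S=np.load("pics/side0_W.npy")
# cable in top: high points near path
z=T[...,2]
for v in (100,110,120,130,140,150,160,170,180,190,200,210,220,230,235,240,245,250,255,260,265,270):
    row=[(u,T[v,u].round(3).tolist()) for u in range(195,300) if z[v,u]>.07]
    print(v,row[:1],row[-1:], len(row))
P=np.r_[T.reshape(-1,3),S.reshape(-1,3)];P=P[np.isfinite(P).all(1)]
print("max height cm over 4cm cells; rows x, cols y .5..-.6")
ys=np.arange(.5,-.62,-.04)
print("      "+" ".join(f"{int(round(y*100)):4d}" for y in ys))
for x in np.arange(.16,.8,.04):
    o=[]
    for y in ys:
        k=(abs(P[:,0]-x)<.02)&(abs(P[:,1]-y)<.02)&(P[:,2]>-.1)
        o.append(f"{int(round(100*P[k,2].max())):4d}" if k.sum()>1 else "   .")
    print(f"{x:.2f}: "+" ".join(o))
```

```text
100 [(195, [0.554, 0.011, 0.388])] [(270, [0.688, -0.075, 0.081])] 45
110 [(195, [0.553, 0.018, 0.358])] [(272, [0.667, -0.078, 0.078])] 31
120 [(206, [0.541, 0.004, 0.351])] [(282, [0.626, -0.098, 0.125])] 21
130 [(210, [0.53, 0.0, 0.341])] [(299, [0.608, -0.13, 0.118])] 20
140 [(213, [0.516, -0.004, 0.34])] [(286, [0.592, -0.105, 0.108])] 35
150 [(214, [0.501, -0.005, 0.341])] [(286, [0.578, -0.104, 0.09])] 35
160 [(214, [0.488, -0.005, 0.338])] [(258, [0.512, -0.059, 0.251])] 10
170 [(202, [0.474, 0.012, 0.338])] [(258, [0.497, -0.059, 0.246])] 15
180 [(255, [0.483, -0.053, 0.236])] [(257, [0.484, -0.056, 0.232])] 3
190 [(252, [0.47, -0.047, 0.22])] [(254, [0.47, -0.05, 0.221])] 3
200 [(249, [0.457, -0.04, 0.206])] [(251, [0.457, -0.043, 0.205])] 3
210 [(245, [0.443, -0.032, 0.19])] [(248, [0.443, -0.037, 0.19])] 4
220 [(241, [0.429, -0.023, 0.172])] [(245, [0.428, -0.03, 0.174])] 5
230 [(239, [0.413, -0.018, 0.158])] [(241, [0.413, -0.021, 0.157])] 3
235 [(238, [0.406, -0.015, 0.149])] [(240, [0.406, -0.018, 0.145])] 3
240 [(238, [0.398, -0.013, 0.138])] [(240, [0.398, -0.017, 0.
[... 2229 characters left out ...]
8   43   45   46   45   42   13   12   12   17   17   17   17   17    0    0   -3    .   31    .
0.64:    .    .    .    0    0   38   38   42   42   39   43   45   46   45   42   13    0    4   17   17   17   17   17    0    0    .    .   31   30
0.68:    .    .    .    0    0    3    3   39   39   38   41   44   44   43   40    8    0    2    0   17   17    0    0    0    0    .    .   31   31
0.72:    .    .    .    .    0    0    3    4    4   15   15   42   43    0   12    0    0    1    1   28   28    0    0    0    0    4    4    .   31
0.76:    .    .    .    .    0    0    0    4    4   15   15    0    0    0    7   -3   -2    0    1   32   40   40    5    6   10    8    8    .   31
```

Run:
```python
import numpy as np
T=np.load("pics/top0_W.npy");S=np.load("pics/side0_W.npy");d=np.load("pics/top0_d.npy");ds=np.load("pics/side0_d.npy")
for v in (230,260,290,310,320,330,340,350,380,415):
    print(v,[ (u,T[v,u].round(2).tolist(),round(float(d[v,u]),2)) for u in (20,150,280,400,500,540)])
for v in (20,100,200,300,400):
    print("s",v,[ (u,S[v,u].round(2).tolist(),round(float(ds[v,u]),2)) for u in (320,340,360,380,400,450,540)])
```

```text
230 [(20, [0.58, 0.99, -0.86], 1.81), (150, [0.5, 0.33, -0.45], 1.38), (280, [0.43, -0.09, -0.0], 0.92), (400, [0.42, -0.34, 0.0], 0.92), (500, [0.42, -0.53, 0.02], 0.9), (540, [0.4, -0.53, 0.17], 0.75)]
260 [(20, [0.36, 0.23, 0.36], 0.56), (150, [0.39, 0.26, -0.24], 1.16), (280, [0.41, -0.07, -0.68], 1.59), (400, [0.36, -0.33, 0.0], 0.91), (500, [0.35, -0.51, 0.04], 0.86), (540, [0.35, -0.52, 0.18], 0.73)]
290 [(20, [0.32, 0.09, 0.59], 0.32), (150, [0.31, 0.08, 0.33], 0.58), (280, [0.31, -0.08, -0.24], 1.14), (400, [0.29, -0.5, -0.69], 1.57), (500, [0.3, -0.5, 0.06], 0.84), (540, [0.3, -0.5, 0.19], 0.71)]
310 [(20, [0.31, 0.05, 0.66], 0.25), (150, [nan, nan, nan], 0.0), (280, [0.27, -0.08, 0.09], 0.8), (400, [0.23, -0.48, -0.64], 1.52), (500, [0.26, -0.49, 0.07], 0.82), (540, [0.27, -0.49, 0.2], 0.69)]
320 [(20, [0.3, 0.03, 0.69], 0.23), (150, [0.29, 0.0, 0.59], 0.32), (280, [0.27, -0.09, 0.29], 0.61), (400, [0.22, -0.38, -0.24], 1.12), (500, [0.24, -0.49, 0.07], 0.81), (540, [0.25, -0.49, 0.2], 0.69)]
330 [(20, [0.3, 0.02, 0.71], 0.2), (150, [0.29, -0.01, 0.63], 0.28), (280, [0.27,
[... 1442 characters left out ...]
0.16, 0.0], 0.94), (340, [0.22, -0.48, -0.29], 1.38), (360, [0.19, -0.36, -0.2], 1.24), (380, [0.27, -0.07, 0.07], 0.84), (400, [0.31, 0.08, 0.21], 0.63), (450, [0.36, 0.26, 0.37], 0.39), (540, [0.39, 0.37, 0.47], 0.23)]
s 300 [(320, [0.42, 0.09, 0.0], 0.75), (340, [0.18, -0.43, -0.78], 1.68), (360, [0.28, -0.06, -0.24], 1.03), (380, [0.33, 0.12, 0.01], 0.73), (400, [0.35, 0.21, 0.15], 0.57), (450, [0.38, 0.33, 0.32], 0.37), (540, [0.4, 0.41, 0.44], 0.22)]
s 400 [(320, [0.33, -0.09, -0.87], 1.47), (340, [0.38, 0.17, -0.24], 0.85), (360, [0.34, 0.18, -0.24], 0.85), (380, [0.36, 0.27, -0.03], 0.65), (400, [0.38, 0.32, 0.1], 0.52), (450, [0.4, 0.4, 0.28], 0.34), (540, [0.41, 0.45, 0.41], 0.21)]
```

Run:
```python
from bench import robot
import cv2,numpy as np
from h import *
for n,(u0,u1,v0,v1) in {"top":(322,414,148,192),"side":(225,250,150,195)}.items():
    p=np.load(f"pics/{n}0.npy"); c=robot.camera_params(n)
    g=cv2.cvtColor(p,cv2.COLOR_RGB2GRAY)
    bh=cv2.morphologyEx(g,cv2.MORPH_BLACKHAT,np.ones((7,7)))
    m=np.zeros_like(g);m[v0:v1,u0:u1]=(bh[v0:v1,u0:u1]>35)*255
    nn,l,st,ce=cv2.connectedComponentsWithStats(m,connectivity=8)
    for i in np.argsort(-st[1:,4])[:4]+1:
        ys,xs=np.where(l==i)
        if len(xs)<6: continue
        w=bh[ys,xs].astype(float)
        W=np.array([onz(c,x,y,0)[:2] for x,y in zip(xs,ys)])
        ce_=np.average(W,axis=0,weights=w); q=W-ce_; e,V=np.linalg.eigh((q*w[:,None]).T@q); a=V[:,1]*np.sign(V[1,1]); s=q@a
        print(n,st[i],"mid",(ce_+a*(s.min()+s.max())/2).round(4),"yaw",np.arctan2(-a[0],a[1]).round(4),"len",np.ptp(s).round(4))
    o=cv2.resize(np.dstack([m,g,g])[v0-20:v1+20,u0-20:u1+20],None,fx=5,fy=5); cv2.imwrite(f"pics/line_{n}.png",o)
T=np.load("pics/top0_W.npy")
M=np.array([.5575,-.2785]);X=np.array([.92,-.391]);Y=np.array([.391,.92])
for nm in ("top","side"):
    W=np.load(f"pics/{nm}0_W.npy").reshape(-1,3);W=W[np.isfinite(W).all(1)]
    lx=(W[:,:2]-M)@X;ly=(W[:,:2]-M)@Y
    k=(W[:,2]>.07)&(W[:,2]<.3)&(lx<.0)&(lx>-.3)&(abs(ly)<.2)
    for i in np.where(k)[0][::4][:60]: print(nm,lx[i].round(3),ly[i].round(3),W[i,2].round(3),end="; ")
```

```text
top [330 148  58  20 205] mid [ 0.5839 -0.2597] yaw -0.3291 len 0.1283
top [326 154  83  33 158] mid [ 0.5557 -0.2769] yaw -0.3719 len 0.183
top [355 148  18   9  94] mid [ 0.5983 -0.2731] yaw -0.3565 len 0.0381
top [389 156  15   6  30] mid [ 0.5808 -0.341 ] yaw -0.3523 len 0.0309
side [226 154  21  36  68] mid [ 0.5451 -0.2983] yaw -0.3781 len 0.1404
side [229 166   3   5  12] mid [ 0.5592 -0.3116] yaw -0.1107 len 0.016
top -0.007 0.199 0.125; top -0.007 0.195 0.123; top -0.009 0.196 0.122; top -0.006 0.189 0.122; top -0.009 0.188 0.125; top -0.009 0.188 0.119; top -0.007 0.18 0.122; top -0.009 0.18 0.123; top -0.011 0.179 0.121; top -0.007 0.172 0.119; top -0.01 0.171 0.12; top -0.011 0.171 0.12; top -0.008 0.164 0.117; top -0.011 0.164 0.121; top -0.007 0.158 0.117; top -0.012 0.164 0.117; top -0.009 0.157 0.116; top -0.015 0.197 0.089; top -0.011 0.154 0.119; top -0.017 0.198 0.085; top -0.012 0.152 0.118; top -0.009 0.145 0.118; top -0.015 0.195 0.078; top -0.011 0.144 0.118; top -0.026 0.196 0.099; top -0.013 0.145 0.117; top -0.011 0.138 0.119; top -0.001 0.062 0.168; top -0.
[... 1561 characters left out ...]
side -0.009 -0.043 0.139; side -0.009 0.008 0.166; side -0.011 -0.01 0.155; side -0.01 -0.035 0.141; side -0.009 0.018 0.169; side -0.011 0.002 0.16; side -0.011 -0.021 0.147; side -0.01 -0.048 0.131; side -0.01 0.011 0.163; side -0.011 -0.01 0.151; side -0.011 -0.032 0.138; side -0.011 0.023 0.168; side -0.011 0.003 0.156; side -0.011 -0.02 0.143; side -0.01 -0.047 0.127; side -0.012 0.022 0.165; side -0.01 -0.004 0.149; side -0.01 -0.026 0.136; side -0.009 -0.055 0.119; side -0.011 0.016 0.158; side -0.011 -0.008 0.145; side -0.01 -0.033 0.13; side -0.009 0.032 0.166; side -0.011 0.016 0.156; side -0.011 -0.008 0.142; side -0.009 -0.034 0.126; side -0.011 0.03 0.162; side -0.011 0.01 0.15;
```

View pics/line_top.png

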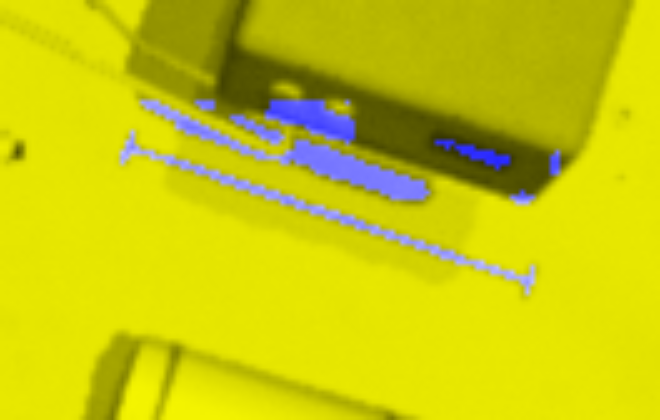

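Run:
```python
import numpy as np
T=np.load("pics/top0_W.npy");z=T[...,2]
for v in (150,170,175,178,180,183,186,190,195,200,205,210,220,230,240,250,258):
    row=[(u,T[v,u].round(3).tolist()) for u in range(50,225) if z[v,u]>.2]
    if row: print(v,row[0],row[-1],len(row))
```

```text
150 (214, [0.501, -0.005, 0.341]) (218, [0.502, -0.01, 0.336]) 5
170 (202, [0.474, 0.012, 0.338]) (213, [0.474, -0.003, 0.336]) 12
175 (184, [0.469, 0.037, 0.335]) (202, [0.468, 0.012, 0.335]) 18
178 (171, [0.465, 0.055, 0.335]) (192, [0.464, 0.026, 0.335]) 22
180 (163, [0.462, 0.065, 0.337]) (185, [0.462, 0.036, 0.333]) 23
183 (150, [0.458, 0.083, 0.336]) (172, [0.458, 0.054, 0.334]) 23
186 (140, [0.454, 0.096, 0.337]) (160, [0.454, 0.07, 0.334]) 21
190 (129, [0.448, 0.11, 0.34]) (144, [0.45, 0.092, 0.332]) 16
195 (123, [0.441, 0.116, 0.345]) (130, [0.441, 0.108, 0.34]) 8
200 (120, [0.433, 0.119, 0.348]) (125, [0.434, 0.113, 0.345]) 6
205 (119, [0.425, 0.117, 0.355]) (124, [0.426, 0.112, 0.351]) 6
210 (118, [0.418, 0.116, 0.36]) (123, [0.417, 0.109, 0.361]) 6
220 (117, [0.402, 0.11, 0.377]) (122, [0.403, 0.106, 0.37]) 6
230 (106, [0.387, 0.115, 0.396]) (115, [0.388, 0.108, 0.386]) 10
240 (91, [0.372, 0.119, 0.426]) (102, [0.373, 0.114, 0.409]) 12
250 (73, [0.359, 0.127, 0.45]) (86, [0.36, 0.12, 0.435]) 14
258 (51, [0.349, 0.133, 0.48]) (71, [0.35, 0.127, 0.453]) 21
```

```bash
cat >> h.py <<'E'
from scipy.spatial.transform import Rotation as Ro
LM=np.array([.5557,-.2769]);LY=-.372
def l2w(lx,ly,z):
    c,s=np.cos(LY),np.sin(LY);return np.array([LM[0]+c*lx-s*ly,LM[1]+s*lx+c*ly,z])
def w2l(p):
    c,s=np.cos(LY),np.sin(LY);d=np.asarray(p)[:2]-LM;return np.array([c*d[0]+s*d[1],-s*d[0]+c*d[1],*np.asarray(p)[2:3]])
def Rt(yaw,tilt): # tool y along yaw's y axis, tool z down tilted forward (+x of yaw) by tilt ; tool x = back
    c,s=np.cos(yaw),np.sin(yaw);X=np.array([c,s,0]);Y=np.array([-s,c,0]);Z=np.array([0,0,1.])
    z=np.sin(tilt)*X-np.cos(tilt)*Z
    return np.c_[np.cross(Y,z),Y,z]
def cur(o):
    return np.asarray(o["tool_pos"]),Ro.from_euler("xyz",o["ee_rot"]).as_matrix()
def inc(o,p,R):
    p0,R0=cur(o);return np.r_[R0.T@(np.asarray(p)-p0)/.1, Ro.from_matrix(R0.T@R).as_rotvec()/(np.pi/2)]
def tipline(o):
    p0,R0=cur(o);return w2l(p0+R0@[0.008,0,.1992])
E
python3 - <<'E'
from bench import robot
from h import *
o=robot.get_obs()
print(o["tool_pos"],w2l(o["tool_pos"]))
for p in ([.24,.12,.42],[.33,-.17,.40]):
    print(inc(o,p,Rt(-.372,0)).round(3))
E
```

```text
[0.22062303 0.5037013  0.40361725] [-0.59589092  0.60541636  0.40361725]
[-1.717e+00 -3.437e+00 -1.570e-01 -1.000e-03 -0.000e+00 -2.600e-02]
[-3.705e+00 -5.732e+00  4.700e-02 -1.000e-03 -0.000e+00 -2.600e-02]
```

move_arm --increments '[[[0.6,-0.5,-1,-0.05,0,0,-0.026],[0.6,-0.5,-1,-0.05,0,0,-0.026],[0.6,-0.5,-1,-0.05,0,0,-0.026]]]'

```text
time: 0.35
tool_pos: [0.2262, 0.3903, 0.4085]
ee_rot: [-3.138, -0.0, 2.77]
wrist_force: [0.1, -0.0, 1.3]
width: 0.077
```

move_arm --increments '[[[0.6,-0.5,-1,-0.05,0,0,0],[0.6,-0.5,-1,-0.05,0,0,0],[0.6,-0.5,-1,-0.05,0,0,0]]]'

```text
time: 0.6
tool_pos: [0.236, 0.2784, 0.4143]
ee_rot: [-3.14, 0.0, 2.769]
wrist_force: [0.8, 0.4, 0.6]
width: 0.0584
```

move_arm --increments '[[[0.6,-0.5,-1,-0.05,0,0,0],[0.6,-0.5,-1,-0.05,0,0,0],[0.6,-0.5,-1,-0.05,0,0,0]]]'

```text
time: 0.85
tool_pos: [0.246, 0.1672, 0.4195]
ee_rot: [-3.141, 0.001, 2.769]
wrist_force: [0.4, 0.3, 0.2]
width: 0.056
```

move_arm --increments '[[[0.6,-0.5,-1,0,0,0,0],[0.6,-0.5,-1,0,0,0,0],[0.6,-0.5,-1,0,0,0,0]]]'

```text
time: 1.1
tool_pos: [0.2562, 0.056, 0.4195]
ee_rot: [-3.141, 0.001, 2.768]
wrist_force: [1.1, 0.4, 0.3]
width: 0.0564
```

move_arm --increments '[[[0.6,-0.5,-1,0,0,0,0],[0.6,-0.5,-1,0,0,0,0],[0.6,-0.5,-1,0,0,0,0]]]'

```text
time: 1.35
tool_pos: [0.2665, -0.0557, 0.4194]
ee_rot: [-3.141, 0.001, 2.767]
wrist_force: [-0.2, 0.5, 0.3]
width: 0.0564
```

move_arm --increments '[[[0.6,-0.7,-1,0.2,0,-0.1,0],[0.6,-0.7,-1,0.2,0,-0.2,0],[0.6,-0.7,-1,0.2,0,-0.2,0]]]'

```text
time: 1.6
tool_pos: [0.2955, -0.1737, 0.3997]
ee_rot: [-3.14, 0.321, 2.768]
wrist_force: [0.6, 1.2, 0.1]
width: 0.0563
```

Run:
```python
from bench import robot
from h import *
o=robot.get_obs()
print(o["time"],o["tool_pos"],w2l(o["tool_pos"]),o["joint_positions"].round(2),o["width"])
print(inc(o,l2w(-.252,0,.2625),Rt(-.360,np.radians(40))).round(3))
```

```text
1.6 [ 0.29545131 -0.17367779  0.39971467] [-0.27996741  0.00156702  0.39971467] [-0.75 -0.51  1.88  0.12  1.47 -1.94] 0.05634798813499071
[ 0.168 -0.013  1.39  -0.005 -0.24  -0.007]
```

move_arm --increments '[[[0.6,0.05,0,0.35,0,-0.08,0],[0.6,0.08,-0.01,0.7,0,-0.16,0],[0.6,0.08,-0.01,0.7,-0.005,-0.24,-0.007],[0.6,0.08,-0.01,0.7,-0.005,-0.24,-0.007]]]'

```text
time: 1.93
tool_pos: [0.3074, -0.1773, 0.3257]
ee_rot: [3.134, 0.686, 2.776]
wrist_force: [-0.4, -0.3, 0.6]
width: 0.0566
```

Run:
```python
from bench import robot
from h import *
import cv2
o=robot.get_obs()
print(o["time"],o["tool_pos"],w2l(o["tool_pos"]),o["joint_positions"].round(2),tipline(o))
print(inc(o,l2w(-.252,0,.2425),Rt(-.360,np.radians(40))).round(3))
p,d=robot.snapshot("wrist");cv2.imwrite("pics/w1.png",p[:,:,::-1])
```

```text
1.9333 [ 0.30736806 -0.17725442  0.32571505] [-0.26756571  0.00256651  0.32571505] [-0.8  -0.59  2.12  0.33  1.   -2.11] [-0.14754211  0.00479943  0.1665485 ]
[ 0.407 -0.032  0.742  0.002 -0.008 -0.003]
```

View pics/w1.png

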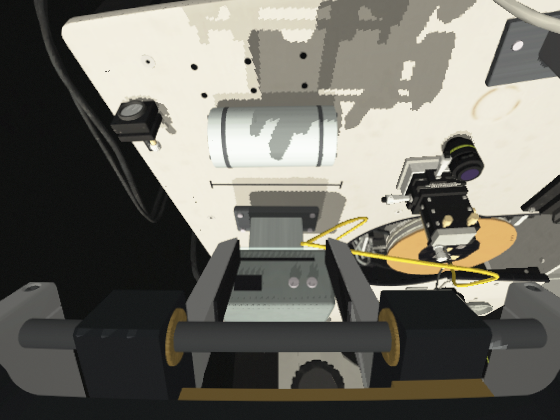

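move_arm --increments '[[[0.6,0.2,-0.02,0.3,0,0,0],[0.6,0.3,-0.03,0.55,0,-0.008,0],[0.6,0.3,-0.03,0.55,0,-0.008,0]]]'

```text
time: 2.23
tool_pos: [0.3186, -0.1838, 0.2653]
ee_rot: [3.135, 0.694, 2.781]
wrist_force: [-0.5, 0.7, -0.6]
width: 0.056
```

```bash
cat > st.py <<'E'
from bench import robot
from h import *
import sys
o=robot.get_obs()
print(o["time"],w2l(o["tool_pos"]).round(4),o["joint_positions"].round(2),"tip",tipline(o).round(4),"F",o["wrist_force"].round(1), "w",o["width"].round(4),"rot",o["ee_rot"].round(3))
E
python3 st.py
```

```text
Traceback (most recent call last):
  File "st.py", line 5, in <module>
    print(o["time"],w2l(o["tool_pos"]).round(4),o["joint_positions"].round(2),"tip",tipline(o).round(4),"F",o["wrist_force"].round(1), "w",o["width"].round(4),"rot",o["ee_rot"].round(3))
                                                                                                                                           ^^^^^^^^^^^^^^^^
AttributeError: 'float' object has no attribute 'round'
```

```bash
sed -i 's/o\["width"\].round(4)/round(o["width"],4)/' st.py; python3 st.py
cat > plan.py <<'E'
# usage: plan.py x0 delta phi... ; tip targets following the rolled material point
from bench import robot
from h import *
import sys
def main(x0,dl,phis,ly=-.001,yaw=-.36):
    o=robot.get_obs(); R=30e-3
    f0=phis[0]
    for f in phis:
        L=2*R*np.cos(f/2)-dl; C=[x0+R*(f-f0)+L*np.sin(f/2),L*np.cos(f/2)]
        Rm=Rt(yaw,np.radians(40)); p=l2w(C[0],ly,C[1])-Rm@[.008,0,.1992]
        print(round(f,2),np.round(C,4),inc(o,p,Rm).round(3).tolist())
a=[float(v) for v in sys.argv[1:]]
main(a[0],a[1],a[2:])
E
python3 plan.py -.113 -.012 -.6; python3 plan.py -.113 -.002 -.6;python3 plan.py -.113 .002 -.6
```

```text
2.2333 [-0.2547  0.0005  0.2653] [-0.79 -0.5   2.2   0.38  0.83 -2.17] tip [-0.1335  0.0031  0.1071] F [-0.5  0.7 -0.6] w 0.056 rot [3.135 0.694 2.781]
-0.6 [-0.1335  0.0662] [0.27, -0.032, 0.313, 0.004, -0.003, -0.001]
-0.6 [-0.1305  0.0567] [0.309, -0.033, 0.406, 0.004, -0.003, -0.001]
-0.6 [-0.1293  0.0528] [0.324, -0.033, 0.443, 0.004, -0.003, -0.001]
```

Approach to about 12 mm clear, then touch in small steps.

move_arm --increments '[[[0.6,0.27,-0.03,0.31,0.004,-0.003,0],[0.6,0.27,-0.03,0.31,0.004,-0.003,0],[0.6,0.29,-0.03,0.36,0.004,-0.003,0]]]'

```text
time: 2.48
tool_pos: [0.3194, -0.1878, 0.2237]
ee_rot: [-3.139, 0.707, 2.782]
wrist_force: [-0.8, 0.0, 0.6]
width: 0.0564
```

move_arm --increments '[[[0.6,0.01,0,0.025,0,0,0],[0.6,0.02,0,0.05,0,0,0],[0.6,0.02,0,0.05,0,0,0]]]'

```text
time: 2.73
tool_pos: [0.3217, -0.1892, 0.2201]
ee_rot: [-3.136, 0.712, 2.783]
wrist_force: [-0.2, -0.6, -0.3]
width: 0.0564
```

```bash
python3 st.py; python3 plan.py -.113 .000 -.6
```

```text
2.7333 [-0.2499 -0.0033  0.2201] [-0.8  -0.43  2.26  0.44  0.69 -2.26] tip [-0.1258 -0.0028  0.064 ] F [-0.2 -0.6 -0.3] w 0.0564 rot [-3.136  0.712  2.783]
-0.6 [-0.1299  0.0548] [0.064, 0.009, 0.045, -0.003, 0.009, 0.001]
```

move_arm --increments '[[[0.6,0.03,0,0.02,0,0.005,0],[0.6,0.05,0.01,0.03,0,0.009,0],[0.6,0.06,0.01,0.04,0,0.009,0],[0.6,0.06,0.01,0.04,0,0.009,0]]]'

```text
time: 3.07
tool_pos: [0.3198, -0.1873, 0.2123]
ee_rot: [-3.137, 0.698, 2.781]
wrist_force: [-0.3, 0.9, 3.5]
width: 0.0562
```

```bash
python3 st.py; python3 plan.py -.113 .002 -.6
```

```text
3.0667 [-0.2523 -0.0022  0.2123] [-0.79 -0.42  2.27  0.43  0.69 -2.25] tip [-0.1304 -0.0017  0.0546] F [-0.3  0.9  3.5] w 0.0562 rot [-3.137  0.698  2.781]
-0.6 [-0.1293  0.0528] [0.003, -0.002, 0.02, -0.003, -0.0, -0.0]
```

```bash
python3 plan.py -.113 .0025 -.6 -.5 -.4 -.3 -.2 -.1 0 .1 .2
```

```text
-0.6 [-0.1292  0.0524] [0.005, -0.002, 0.025, -0.003, -0.0, -0.0]
-0.5 [-0.1238  0.0539] [-0.046, -0.003, 0.048, -0.003, -0.0, -0.0]
-0.4 [-0.1182  0.0552] [-0.097, -0.003, 0.074, -0.003, -0.0, -0.0]
-0.3 [-0.1125  0.0562] [-0.147, -0.004, 0.103, -0.003, -0.0, -0.0]
-0.2 [-0.1067  0.0569] [-0.196, -0.005, 0.135, -0.003, -0.0, -0.0]
-0.1 [-0.1009  0.0574] [-0.244, -0.005, 0.169, -0.003, -0.0, -0.0]
0.0 [-0.095   0.0575] [-0.29, -0.006, 0.205, -0.003, -0.0, -0.0]
0.1 [-0.0891  0.0574] [-0.334, -0.006, 0.244, -0.003, -0.0, -0.0]
0.2 [-0.0833  0.0569] [-0.376, -0.007, 0.285, -0.003, -0.0, -0.0]
```

move_arm --increments '[[[0.6,-0.045,-0.003,0.045,0,0,0],[0.6,-0.095,-0.003,0.07,0,0,0],[0.6,-0.145,-0.004,0.1,0,0,0],[0.6,-0.195,-0.005,0.13,0,0,0],[0.6,-0.24,-0.005,0.165,0,0,0],[0.6,-0.285,-0.006,0.2,0,0,0],[0.6,-0.33,-0.006,0.24,0,0,0],[0.6,-0.33,-0.006,0.24,0,0,0]]]'

```text
time: 3.73
tool_pos: [0.3591, -0.2029, 0.2167]
ee_rot: [-3.136, 0.702, 2.782]
wrist_force: [0.2, 1.3, 6.8]
width: 0.0563
```

```bash
python3 st.py; python3 plan.py -.113 .0025 -.6 .1 .2 .3 .4 .5 .6 .7
python3 - <<'E'
from bench import robot
import cv2
for n in ("top",):
    p,d=robot.snapshot(n);cv2.imwrite("pics/t2.png",p[:,:,::-1])
E
```

```text
3.7333 [-0.21   -0.0025  0.2167] [-0.74 -0.3   2.19  0.41  0.63 -2.2 ] tip [-0.0875 -0.0021  0.0595] F [0.2 1.3 6.8] w 0.0563 rot [-3.136  0.702  2.782]
-0.6 [-0.1292  0.0524] [0.356, 0.004, -0.215, -0.003, 0.003, 0.0]
0.1 [-0.0891  0.0574] [0.018, 0.001, 0.006, -0.003, 0.003, 0.0]
0.2 [-0.0833  0.0569] [-0.024, 0.0, 0.047, -0.003, 0.003, 0.0]
0.3 [-0.0775  0.0562] [-0.063, -0.0, 0.09, -0.003, 0.003, 0.0]
0.4 [-0.0718  0.0552] [-0.1, -0.001, 0.134, -0.003, 0.003, 0.0]
0.5 [-0.0662  0.0539] [-0.134, -0.001, 0.18, -0.003, 0.003, 0.0]
0.6 [-0.0608  0.0524] [-0.166, -0.002, 0.227, -0.003, 0.003, 0.0]
0.7 [-0.0555  0.0506] [-0.195, -0.002, 0.275, -0.003, 0.003, 0.0]
```

View pics/t2.png

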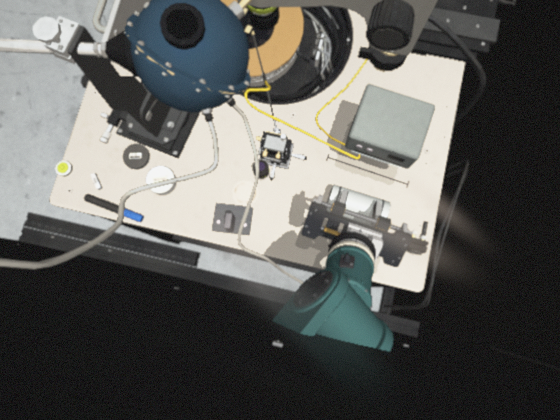

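move_arm --increments '[[[0.6,-0.035,0,0.045,0,0,0],[0.6,-0.075,0,0.09,0,0,0],[0.6,-0.11,0,0.135,0,0,0],[0.6,-0.145,0,0.18,0,0,0],[0.6,-0.175,0,0.225,0,0,0],[0.6,-0.175,0,0.225,0,0,0],[0.6,-0.175,0,0.225,0,0,0]]]'

```text
time: 4.37
tool_pos: [0.3858, -0.2131, 0.2122]
ee_rot: [-3.136, 0.706, 2.782]
wrist_force: [3.5, 2.5, 9.3]
width: 0.0567
```

```bash
python3 st.py
```

```text
4.3667 [-0.1815 -0.0023  0.2122] [-0.71 -0.22  2.13  0.4   0.59 -2.18] tip [-0.0583 -0.002   0.0554] F [3.5 2.5 9.3] w 0.0567 rot [-3.136  0.706  2.782]
```

move_arm --increments '[[[0.6,-0.13,0,-0.16,0,0,0],[0.6,-0.13,0,-0.16,0,0,0],[0.6,0.15,0,-0.39,0,0,0],[0.6,0.15,0,-0.39,0,0,0]]]'

```text
time: 4.7
tool_pos: [0.3457, -0.1962, 0.2239]
ee_rot: [-3.141, 0.686, 2.781]
wrist_force: [-0.4, 0.5, -1.6]
width: 0.0565
```

```bash
cat > tube.py <<'E'
from bench import robot
from h import *
import cv2,sys
n=sys.argv[1]; x0=float(sys.argv[2])  # guess lx
p,d=robot.snapshot(n);c=robot.camera_params(n);d=d.astype(float)
cv2.imwrite(f"pics/{sys.argv[3]}.png",p[:,:,::-1])
v,u=np.mgrid[0:420,0:560]
q=cv2.undistortPoints(np.stack([u.ravel(),v.ravel()],1).astype(np.float64)[:,None],c["mtx"],np.array([c["k1"],0,0,0,0.]))[:,0]
W=(np.c_[q,np.ones(len(q))]*d.reshape(-1,1)-c["t"])@c["R"]; W=W[d.ravel()>0]
co,si=np.cos(LY),np.sin(LY);D=W[:,:2]-LM;L=np.c_[D@[co,si],D@[-si,co],W[:,2]]
k=(abs(L[:,0]-x0)<.05)&(abs(L[:,1])<.1)&(L[:,2]>.012)&(L[:,2]<.0615)
P=L[k]
# robust circle slices along y
res=[]
for y in np.arange(-.055,.056,.01):
    s=P[abs(P[:,1]-y)<.005]
    if len(s)<25: continue
    # fix R=30 zc=30: solve x centre robustly
    from scipy.optimize import least_squares
    r=least_squares(lambda a:np.hypot(s[:,0]-a[0],s[:,2]-.030)-.0295,[x0],loss="soft_l1",f_scale=.001)
    res.append((y,r.x[0],len(s),np.median(abs(r.fun))))
res=np.array(res); g=res[res[:,3]<.002]
print(res.round(4))
if len(g)>1:
    f=np.polyfit(g[:,1-1],g[:,1],1,w=np.sqrt(g[:,2])); print("x at y0",f[1].round(4),"yaw rel",-f[0].round(4))
t=P[(P[:,2]>.03)];print("y range",np.percentile(t[:,1],[1,99]).round(4),np.mean(np.percentile(t[:,1],[1,99])))
E
python3 st.py; python3 tube.py top -.076 t3; python3 tube.py side -.076 s3
```

```text
4.7 [-0.225  -0.0012  0.2239] [-0.75 -0.35  2.2   0.39  0.69 -2.19] tip [-0.105  -0.      0.0647] F [-0.4  0.5 -1.6] w 0.0565 rot [-3.141  0.686  2.781]
[[-5.50e-02 -9.11e-02  1.09e+02  8.00e-04]
 [-4.50e-02 -9.14e-02  8.50e+01  6.00e-04]
 [-3.50e-02 -9.20e-02  5.10e+01  5.00e-04]
 [-2.50e-02 -9.21e-02  1.27e+02  8.00e-04]
 [-1.50e-02 -9.28e-02  1.33e+02  7.00e-04]
 [-5.00e-03 -9.26e-02  1.24e+02  6.00e-04]
 [ 5.00e-03 -9.30e-02  1.38e+02  8.00e-04]
 [ 1.50e-02 -9.34e-02  1.29e+02  8.00e-04]
 [ 2.50e-02 -9.32e-02  9.30e+01  7.00e-04]
 [ 3.50e-02 -9.37e-02  4.60e+01  6.00e-04]
 [ 4.50e-02 -9.39e-02  1.02e+02  8.00e-04]
 [ 5.50e-02 -9.41e-02  1.24e+02  1.10e-03]]
x at y0 -0.0928 yaw rel 0.0265
y range [-0.0596  0.0582] -0.0007216300177776691
[[-4.50e-02 -9.41e-02  2.60e+01  7.00e-04]
 [-3.50e-02 -9.55e-02  3.40e+01  6.00e-04]
 [-2.50e-02 -9.57e-02  3.10e+01  8.00e-04]
 [-1.50e-02 -9.62e-02  3.80e+01  1.00e-03]
 [-5.00e-03 -9.67e-02  3.60e+01  7.00e-04]
 [ 5.00e-03 -9.71e-02  4.10e+01  9.00e-04]
 [ 1.50e-02 -9.70e-02  5.00e+01  7.00e-04]
 [ 2.50e-02 -9.77e-02  6.80e+01  9.00e-04]
 [ 3.50e-02 -9.80e-02  6.80e+01  1.00e-03]
 [ 4.50e-02 -9.82e-02  7.70e+01  9.00e-04]
 [ 5.50e-02 -9.71e-02  3.87e+02  7.50e-03]]
x at y0 -0.0966 yaw rel 0.0382
y range [-0.0557  0.061 ] 0.002630325297000767
```

```bash
python3 st.py; python3 tube.py top -.09 t4
```

```text
4.8 [-0.222  -0.0022  0.2265] [-0.75 -0.35  2.19  0.39  0.68 -2.19] tip [-0.1009 -0.0016  0.0682] F [ 0.2 -0.3  0.8] w 0.0563 rot [-3.138  0.693  2.78 ]
[[-5.50e-02 -9.54e-02  9.40e+01  8.00e-04]
 [-4.50e-02 -9.51e-02  4.90e+01  6.00e-04]
 [-3.50e-02 -9.57e-02  4.60e+01  5.00e-04]
 [-2.50e-02 -9.59e-02  1.18e+02  7.00e-04]
 [-1.50e-02 -9.67e-02  1.24e+02  9.00e-04]
 [-5.00e-03 -9.66e-02  1.21e+02  6.00e-04]
 [ 5.00e-03 -9.70e-02  1.23e+02  8.00e-04]
 [ 1.50e-02 -9.70e-02  1.17e+02  8.00e-04]
 [ 2.50e-02 -9.73e-02  5.80e+01  8.00e-04]
 [ 3.50e-02 -9.73e-02  3.20e+01  5.00e-04]
 [ 4.50e-02 -9.77e-02  9.50e+01  6.00e-04]
 [ 5.50e-02 -9.83e-02  1.10e+02  9.00e-04]]
x at y0 -0.0967 yaw rel 0.026
y range [-0.0596  0.0582] -0.0007325440955948635
```

View pics/t4.png

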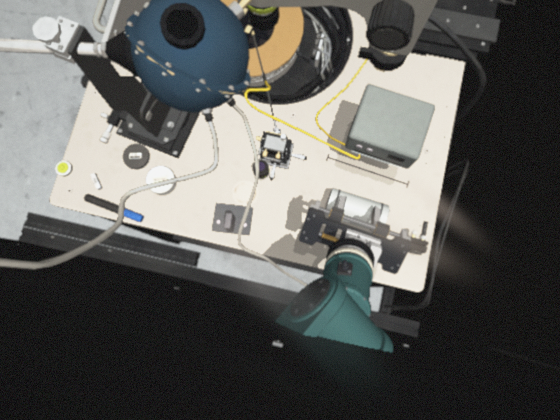

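move_arm --increments '[[[0.6,-0.06,0,-0.08,0,0,0],[0.6,-0.06,0,-0.08,0,0,0],[0.6,-0.06,0,-0.08,0,0,0],[0.6,-0.06,0,-0.08,0,0,0],[0.6,-0.06,0,-0.08,0,0,0],[0.6,-0.06,0,-0.08,0,0,0]]]'

```text
time: 5.35
tool_pos: [0.3487, -0.1986, 0.2373]
ee_rot: [-3.138, 0.693, 2.781]
wrist_force: [-0.3, -0.3, -0.6]
width: 0.0563
```

```bash
python3 st.py; python3 tube.py top -.1 t5 | tail -2;  python3 tube.py top -.1 t6 | tail -2; python3 st.py
```

```text
5.35 [-0.2213 -0.0023  0.2373] [-0.75 -0.36  2.18  0.38  0.71 -2.17] tip [-0.1002 -0.0016  0.079 ] F [-0.3 -0.3 -0.6] w 0.0563 rot [-3.138  0.693  2.781]
x at y0 -0.1022 yaw rel 0.0281
y range [-0.0597  0.0584] -0.0006315171187414731
x at y0 -0.1022 yaw rel 0.0275
y range [-0.0597  0.0584] -0.000618401954054739
5.45 [-0.2214 -0.0023  0.2374] [-0.75 -0.37  2.18  0.38  0.71 -2.17] tip [-0.1002 -0.0016  0.0791] F [-0.1  0.1  0.5] w 0.0566 rot [-3.138  0.694  2.781]
```

```bash
python3 plan.py -.102 -.005 -.65; python3 plan.py -.102 .0015 -.65 -.55 -.45 -.35 -.25 -.15 -.05
```

```text
-0.65 [-0.1218  0.0586] [0.306, 0.001, 0.02, -0.002, -0.003, -0.0]
-0.65 [-0.1197  0.0525] [0.329, 0.001, 0.08, -0.002, -0.003, -0.0]
-0.55 [-0.1143  0.0541] [0.277, 0.0, 0.102, -0.002, -0.003, -0.0]
-0.45 [-0.1087  0.0556] [0.225, -0.0, 0.127, -0.002, -0.003, -0.0]
-0.35 [-0.103   0.0567] [0.174, -0.001, 0.154, -0.002, -0.003, -0.0]
-0.25 [-0.0972  0.0576] [0.124, -0.002, 0.184, -0.002, -0.003, -0.0]
-0.15 [-0.0914  0.0582] [0.075, -0.002, 0.217, -0.002, -0.003, -0.0]
-0.05 [-0.0855  0.0585] [0.028, -0.003, 0.253, -0.002, -0.003, -0.0]
```

move_arm --increments '[[[0.6,0.15,0,0,0,0,0],[0.6,0.3,0,0.02,0,0,0],[0.6,0.3,0,0.02,0,0,0],[0.6,0.3,0,0.02,0,0,0],[0.6,0.315,0,0.05,0,0,0],[0.6,0.325,0,0.08,0,0,0],[0.6,0.325,0,0.08,0,0,0],[0.6,0.325,0,0.08,0,0,0]]]'

```text
time: 6.12
tool_pos: [0.3315, -0.1926, 0.2135]
ee_rot: [-3.136, 0.701, 2.781]
wrist_force: [-0.4, 1.3, 5.1]
width: 0.0562
```

```bash
python3 st.py;  python3 plan.py -.102 .0025 -.65 -.5 -.35 -.2 -.05 .1 .25 .4 .55 .65
```

```text
6.1167 [-0.2395 -0.003   0.2135] [-0.78 -0.38  2.25  0.43  0.67 -2.24] tip [-0.1172 -0.0025  0.0561] F [-0.4  1.3  5.1] w 0.0562 rot [-3.136  0.701  2.781]
-0.65 [-0.1194  0.0515] [0.041, 0.005, 0.021, -0.003, 0.002, -0.0]
-0.5 [-0.1113  0.0539] [-0.036, 0.005, 0.055, -0.003, 0.002, -0.0]
-0.35 [-0.1029  0.0557] [-0.112, 0.004, 0.095, -0.003, 0.002, -0.0]
-0.2 [-0.0942  0.0569] [-0.186, 0.003, 0.142, -0.003, 0.002, -0.0]
-0.05 [-0.0854  0.0575] [-0.257, 0.002, 0.194, -0.003, 0.002, -0.0]
0.1 [-0.0766  0.0574] [-0.323, 0.002, 0.252, -0.003, 0.002, -0.0]
0.25 [-0.0679  0.0566] [-0.385, 0.001, 0.314, -0.003, 0.002, -0.0]
0.4 [-0.0593  0.0552] [-0.442, 0.0, 0.38, -0.003, 0.002, -0.0]
0.55 [-0.051   0.0532] [-0.492, -0.001, 0.449, -0.003, 0.002, -0.0]
0.65 [-0.0456  0.0515] [-0.522, -0.001, 0.496, -0.003, 0.002, -0.0]
```

move_arm --increments '[[[0.6,-0.075,0,0.035,0,0,0],[0.6,-0.15,0,0.075,0,0,0],[0.6,-0.225,0,0.12,0,0,0],[0.6,-0.295,0,0.175,0,0,0],[0.6,-0.36,0,0.23,0,0,0],[0.6,-0.42,0,0.295,0,0,0],[0.6,-0.48,0,0.36,0,0,0],[0.6,-0.51,0,0.4,0,0,0]]]'

```text
time: 6.78
tool_pos: [0.3925, -0.2154, 0.2139]
ee_rot: [-3.137, 0.698, 2.782]
wrist_force: [1.7, 1.9, 6.6]
width: 0.0563
```

move_arm --increments '[[[0.6,0,0,0,0,0,0],[0.6,0,0,0,0,0,0]]]'

```text
time: 6.95
tool_pos: [0.3922, -0.2152, 0.214]
ee_rot: [-3.137, 0.698, 2.782]
wrist_force: [2.8, 2.1, 6.6]
width: 0.0566
```

```bash
python3 st.py;  python3 tube.py top -.07 t7 | tail -4
```

```text
6.95 [-0.1748 -0.002   0.214 ] [-0.7  -0.2   2.12  0.39  0.59 -2.16] tip [-0.0529 -0.0014  0.0562] F [2.8 2.1 6.6] w 0.0566 rot [-3.137  0.698  2.782]
 [ 4.50e-02 -6.85e-02  4.30e+01  7.00e-04]
 [ 5.50e-02 -6.94e-02  7.10e+01  9.00e-04]]
x at y0 -0.0675 yaw rel 0.0307
y range [-0.058   0.0593] 0.0006229291980234739
```

move_arm --increments '[[[0.6,-0.18,0,-0.08,0,0,0],[0.6,-0.18,0,-0.08,0,0,0],[0.6,-0.18,0,-0.08,0,0,0],[0.6,-0.2,0,-0.12,0,0,0]]]'

```text
time: 7.33
tool_pos: [0.397, -0.2166, 0.2322]
ee_rot: [-3.139, 0.689, 2.781]
wrist_force: [-0.3, 0.0, 0.2]
width: 0.0566
```

```bash
python3 st.py;  python3 tube.py top -.07 t8 | tail -2
```

```text
7.3333 [-0.1697 -0.0015  0.2322] [-0.69 -0.22  2.08  0.35  0.64 -2.12] tip [-0.0493 -0.0006  0.0733] F [-0.3  0.   0.2] w 0.0566 rot [-3.139  0.689  2.781]
x at y0 -0.0698 yaw rel 0.0278
y range [-0.0352  0.0591] 0.011945534032721382
```

move_arm --increments '[[[0.6,0.09,0,-0.2,0,0,0],[0.6,0.26,0,-0.35,0,0,0],[0.6,0.26,0,-0.35,0,0,0],[0.6,0.26,0,-0.35,0,0,0],[0.6,0.26,0,-0.35,0,0,0]]]'

```text
time: 7.8
tool_pos: [0.3582, -0.2023, 0.2446]
ee_rot: [-3.138, 0.694, 2.781]
wrist_force: [1.1, 0.2, -0.4]
width: 0.0563
```

```bash
python3 st.py;  python3 tube.py top -.07 t9 | tail -2;python3 plan.py -.0705 -.004 -.7; python3 plan.py -.0705 .002 -.7 -.55 -.4 -.25 -.1 .05 .2 .35 .5 .65
```

```text
7.8 [-0.2111 -0.0023  0.2446] [-0.74 -0.35  2.15  0.37  0.71 -2.15] tip [-0.0898 -0.0017  0.0864] F [ 1.1  0.2 -0.4] w 0.0563 rot [-3.138  0.694  2.781]
x at y0 -0.0697 yaw rel 0.0246
y range [-0.0593  0.0591] -0.00013054533097234255
-0.7 [-0.0912  0.0567] [0.211, -0.001, 0.219, -0.003, -0.003, -0.0]
-0.7 [-0.0891  0.0511] [0.232, -0.001, 0.275, -0.003, -0.003, -0.0]
-0.55 [-0.0811  0.0537] [0.153, -0.001, 0.307, -0.003, -0.003, -0.0]
-0.4 [-0.0728  0.0557] [0.076, -0.002, 0.344, -0.003, -0.003, -0.0]
-0.25 [-0.0642  0.0571] [0.001, -0.003, 0.389, -0.003, -0.003, -0.0]
-0.1 [-0.0554  0.0579] [-0.071, -0.004, 0.439, -0.003, -0.003, -0.0]
0.05 [-0.0466  0.058 ] [-0.14, -0.005, 0.495, -0.003, -0.003, -0.0]
0.2 [-0.0377  0.0574] [-0.204, -0.005, 0.555, -0.003, -0.003, -0.0]
0.35 [-0.0291  0.0562] [-0.263, -0.006, 0.62, -0.003, -0.003, -0.0]
0.5 [-0.0206  0.0544] [-0.316, -0.007, 0.688, -0.003, -0.003, -0.0]
0.65 [-0.0125  0.052 ] [-0.364, -0.008, 0.759, -0.003, -0.003, -0.0]
```

move_arm --increments '[[[0.6,0.18,0,0.14,0,0,0],[0.6,0.21,0,0.22,0,0,0],[0.6,0.21,0,0.22,0,0,0],[0.6,0.21,0,0.22,0,0,0],[0.6,0.22,0,0.25,0,0,0],[0.6,0.23,0,0.275,0,0,0],[0.6,0.23,0,0.275,0,0,0]]]'

```text
time: 8.43
tool_pos: [0.3596, -0.2031, 0.2119]
ee_rot: [-3.137, 0.701, 2.781]
wrist_force: [-0.1, 1.6, 6.1]
width: 0.0567
```

```bash
python3 st.py
```

```text
8.4333 [-0.2095 -0.0026  0.2119] [-0.74 -0.29  2.19  0.41  0.62 -2.21] tip [-0.0872 -0.0021  0.0545] F [-0.1  1.6  6.1] w 0.0567 rot [-3.137  0.701  2.781]
```

move_arm --increments '[[[0.6,-0.08,0,0.035,0,0,0],[0.6,-0.155,0,0.07,0,0,0],[0.6,-0.23,0,0.115,0,0,0],[0.6,-0.305,0,0.165,0,0,0],[0.6,-0.37,0,0.22,0,0,0],[0.6,-0.435,0,0.28,0,0,0],[0.6,-0.495,0,0.345,0,0,0],[0.6,-0.54,0,0.4,0,0,0]]]'

```text
time: 9.1
tool_pos: [0.4227, -0.2268, 0.2145]
ee_rot: [-3.137, 0.699, 2.782]
wrist_force: [2.4, 2.8, 5.9]
width: 0.0565
```

move_arm --increments '[[[0.6,0,0,0,0,0,0],[0.6,0,0,0,0,0,0],[0.6,-0.18,0,-0.08,0,0,0],[0.6,-0.18,0,-0.08,0,0,0],[0.6,-0.18,0,-0.08,0,0,0],[0.6,-0.2,0,-0.12,0,0,0]]]'

```text
time: 9.6
tool_pos: [0.4272, -0.2282, 0.2325]
ee_rot: [-3.139, 0.689, 2.781]
wrist_force: [0.1, -0.1, -0.1]
width: 0.0565
```

```bash
python3 st.py;  python3 tube.py top -.035 t10 | tail -2
```

```text
9.6 [-0.1374 -0.0013  0.2325] [-0.67 -0.14  2.02  0.33  0.62 -2.08] tip [-0.017  -0.0005  0.0736] F [ 0.1 -0.1 -0.1] w 0.0565 rot [-3.139  0.689  2.781]
x at y0 -0.0356 yaw rel 0.0257
y range [-0.0314  0.0593] 0.013912387311501007
```

move_arm --increments '[[[0.6,0.09,0,-0.2,0,0,0],[0.6,0.23,0,-0.32,0,0,0],[0.6,0.23,0,-0.32,0,0,0],[0.6,0.23,0,-0.32,0,0,0],[0.6,0.23,0,-0.32,0,0,0]]]'

```text
time: 10.07
tool_pos: [0.3924, -0.2153, 0.2445]
ee_rot: [-3.138, 0.694, 2.781]
wrist_force: [0.4, -0.6, 0.5]
width: 0.0566
```

```bash
python3 st.py;  python3 tube.py top -.035 t11 | tail -2;python3 tube.py side -.035 s11 | tail -2;python3 plan.py -.0355 -.004 -.7; python3 plan.py -.0355 .002 -.7 -.6 -.5 -.4 -.3 -.2 -.1 0 .1
```

```text
10.0667 [-0.1746 -0.0019  0.2445] [-0.7  -0.25  2.08  0.34  0.67 -2.11] tip [-0.0533 -0.0014  0.0862] F [ 0.4 -0.6  0.5] w 0.0566 rot [-3.138  0.694  2.781]
x at y0 -0.0358 yaw rel 0.0268
y range [-0.0578  0.06  ] 0.001119873648376065
x at y0 -0.0381 yaw rel 0.0312
y range [-0.0556  0.0623] 0.003341045391850605
-0.7 [-0.0562  0.0567] [0.223, -0.004, 0.207, -0.003, -0.003, -0.0]
-0.7 [-0.0541  0.0511] [0.243, -0.004, 0.264, -0.003, -0.003, -0.0]
-0.6 [-0.0488  0.0528] [0.191, -0.005, 0.284, -0.003, -0.003, -0.0]
-0.5 [-0.0434  0.0544] [0.139, -0.005, 0.307, -0.003, -0.003, -0.0]
-0.4 [-0.0378  0.0557] [0.088, -0.006, 0.333, -0.003, -0.003, -0.0]
-0.3 [-0.0321  0.0567] [0.038, -0.006, 0.362, -0.003, -0.003, -0.0]
-0.2 [-0.0263  0.0574] [-0.012, -0.007, 0.393, -0.003, -0.003, -0.0]
-0.1 [-0.0204  0.0579] [-0.06, -0.007, 0.427, -0.003, -0.003, -0.0]
0.0 [-0.0145  0.058 ] [-0.106, -0.008, 0.464, -0.003, -0.003, -0.0]
0.1 [-0.0086  0.0579] [-0.15, -0.008, 0.503, -0.003, -0.003, -0.0]
```

View pics/s11.png

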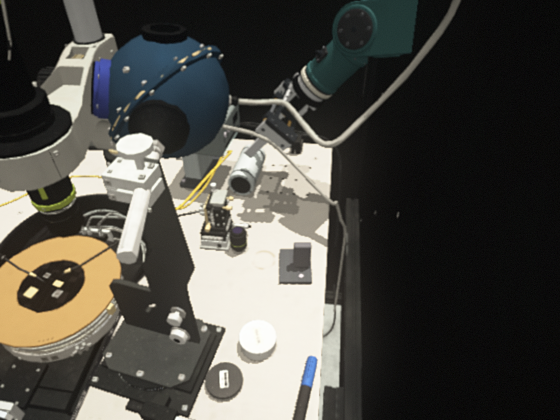

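move_arm --increments '[[[0.6,0.19,0,0.13,0,0,0],[0.6,0.22,0,0.21,0,0,0],[0.6,0.22,0,0.21,0,0,0],[0.6,0.22,0,0.21,0,0,0],[0.6,0.235,0,0.24,0,0,0],[0.6,0.245,0,0.265,0,0,0],[0.6,0.245,0,0.265,0,0,0]]]'

```text
time: 10.75
tool_pos: [0.3924, -0.2156, 0.2122]
ee_rot: [-3.137, 0.702, 2.781]
wrist_force: [-1.6, 3.1, 7.1]
width: 0.0563
```

move_arm --increments '[[[0.6,-0.05,0,0.02,0,0,0],[0.6,-0.105,0,0.045,0,0,0],[0.6,-0.155,0,0.07,0,0,0],[0.6,-0.205,0,0.1,0,0,0],[0.6,-0.255,0,0.13,0,0,0],[0.6,-0.305,0,0.165,0,0,0],[0.6,-0.35,0,0.2,0,0,0],[0.6,-0.35,0,0.2,0,0,0]]]'

```text
time: 11.42
tool_pos: [0.4291, -0.2295, 0.2173]
ee_rot: [-3.136, 0.698, 2.782]
wrist_force: [0.5, 1.4, 6.1]
width: 0.0565
```

```bash
python3 st.py;  python3 tube.py side -.018 s12 | tail -2;  python3 tube.py top -.018 t12 | tail -2
```

```text
11.4167 [-0.1352 -0.0018  0.2173] [-0.67 -0.11  2.03  0.36  0.58 -2.11] tip [-0.0132 -0.0014  0.0596] F [0.5 1.4 6.1] w 0.0565 rot [-3.136  0.698  2.782]
x at y0 -0.0159 yaw rel 0.0337
y range [-0.0432  0.0959] 0.02630893069264587
x at y0 -0.0138 yaw rel 0.0247
y range [-0.0566  0.0927] 0.018052044171514812
```

View pics/t12.png

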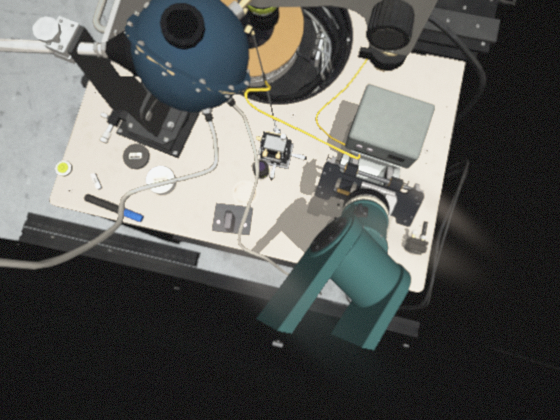

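move_arm --increments '[[[0.6,-0.1,0,-0.12,0,0,0],[0.6,-0.1,0,-0.12,0,0,0],[0.6,-0.1,0,-0.12,0,0,0],[0.6,-0.1,0,-0.13,0,0,0],[0.6,-0.03,0,-0.2,0,0,0],[0.6,0.05,0,-0.26,0,0,0],[0.6,0.05,0,-0.26,0,0,0],[0.6,0.05,0,-0.26,0,0,0]]]'

```text
time: 12.18
tool_pos: [0.4078, -0.221, 0.2317]
ee_rot: [-3.138, 0.693, 2.781]
wrist_force: [-1.0, 0.7, -0.3]
width: 0.0563
```

```bash
python3 st.py;  python3 tube.py side -.018 s13 | tail -2;  python3 tube.py top -.018 t13 | tail -2; python3 plan.py -.0145 -.004 -.6; python3 plan.py -.0145 .002 -.6 -.5 -.4 -.3 -.2 -.1 0 .1
```

```text
12.1833 [-0.1581 -0.0017  0.2317] [-0.69 -0.19  2.06  0.35  0.63 -2.11] tip [-0.037  -0.0011  0.0733] F [-1.   0.7 -0.3] w 0.0563 rot [-3.138  0.693  2.781]
x at y0 -0.0287 yaw rel 0.0314
y range [-0.0571  0.0936] 0.018231294495783746
x at y0 -0.0265 yaw rel 0.0214
y range [-0.0574  0.0902] 0.016387949546622906
-0.6 [-0.0326  0.0586] [0.081, -0.006, 0.142, -0.003, -0.003, -0.0]
-0.6 [-0.0308  0.0528] [0.104, -0.006, 0.197, -0.003, -0.003, -0.0]
-0.5 [-0.0254  0.0544] [0.052, -0.007, 0.22, -0.003, -0.003, -0.0]
-0.4 [-0.0198  0.0557] [0.001, -0.007, 0.246, -0.003, -0.003, -0.0]
-0.3 [-0.0141  0.0567] [-0.049, -0.008, 0.275, -0.003, -0.003, -0.0]
-0.2 [-0.0083  0.0574] [-0.099, -0.008, 0.306, -0.003, -0.003, -0.0]
-0.1 [-0.0024  0.0579] [-0.146, -0.009, 0.341, -0.003, -0.003, -0.0]
0.0 [0.0035 0.058 ] [-0.193, -0.01, 0.377, -0.003, -0.003, -0.0]
0.1 [0.0094 0.0579] [-0.237, -0.01, 0.416, -0.003, -0.003, -0.0]
```

move_arm --increments '[[[0.6,0.1,0,-0.15,0,0,0],[0.6,0.1,0,-0.15,0,0,0],[0.6,0.1,0,-0.15,0,0,0],[0.6,0.1,0,-0.15,0,0,0]]]'

```text
time: 12.62
tool_pos: [0.3927, -0.2155, 0.238]
ee_rot: [-3.137, 0.695, 2.781]
wrist_force: [0.5, -0.3, -0.0]
width: 0.0561
```

```bash
python3 st.py;  python3 tube.py side -.028 s14 | tail -2;  python3 tube.py top -.028 t14 | tail -2; python3 plan.py -.0275 -.004 -.7; python3 plan.py -.0275 .002 -.7 -.6 -.5 -.4 -.3 -.2 -.1 0 .1 .2
```

```text
12.6167 [-0.1741 -0.002   0.238 ] [-0.7  -0.24  2.09  0.35  0.65 -2.12] tip [-0.0527 -0.0014  0.0799] F [ 0.5 -0.3 -0. ] w 0.0561 rot [-3.137  0.695  2.781]
x at y0 -0.0288 yaw rel 0.03
y range [-0.0563  0.0828] 0.013246512671027152
x at y0 -0.0265 yaw rel 0.0257
y range [-0.0581  0.0607] 0.0013156850671355615
-0.7 [-0.0482  0.0567] [0.118, -0.005, 0.205, -0.003, -0.002, -0.0]
-0.7 [-0.0461  0.0511] [0.139, -0.005, 0.261, -0.003, -0.002, -0.0]
-0.6 [-0.0408  0.0528] [0.087, -0.006, 0.282, -0.003, -0.002, -0.0]
-0.5 [-0.0354  0.0544] [0.035, -0.006, 0.305, -0.003, -0.002, -0.0]
-0.4 [-0.0298  0.0557] [-0.016, -0.007, 0.331, -0.003, -0.002, -0.0]
-0.3 [-0.0241  0.0567] [-0.067, -0.007, 0.36, -0.003, -0.002, -0.0]
-0.2 [-0.0183  0.0574] [-0.116, -0.008, 0.391, -0.003, -0.002, -0.0]
-0.1 [-0.0124  0.0579] [-0.164, -0.008, 0.425, -0.003, -0.002, -0.0]
0.0 [-0.0065  0.058 ] [-0.21, -0.009, 0.462, -0.003, -0.002, -0.0]
0.1 [-0.0006  0.0579] [-0.255, -0.009, 0.501, -0.003, -0.002, -0.0]
0.2 [0.0053 0.0574] [-0.297, -0.01, 0.542, -0.003, -0.002, -0.0]
```

move_arm --increments '[[[0.6,0.1,0,0.13,0,0,0],[0.6,0.12,0,0.205,0,0,0],[0.6,0.12,0,0.205,0,0,0],[0.6,0.12,0,0.205,0,0,0],[0.6,0.13,0,0.235,0,0,0],[0.6,0.14,0,0.262,0,0,0],[0.6,0.14,0,0.262,0,0,0]]]'

```text
time: 13.3
tool_pos: [0.3994, -0.2181, 0.2113]
ee_rot: [-3.137, 0.701, 2.781]
wrist_force: [-1.2, 2.3, 6.5]
width: 0.0564
```

move_arm --increments '[[[0.6,-0.052,0,0.02,0,0,0],[0.6,-0.105,0,0.045,0,0,0],[0.6,-0.155,0,0.07,0,0,0],[0.6,-0.205,0,0.1,0,0,0],[0.6,-0.255,0,0.13,0,0,0],[0.6,-0.305,0,0.165,0,0,0],[0.6,-0.35,0,0.2,0,0,0],[0.6,-0.375,0,0.22,0,0,0]]]'

```text
time: 13.97
tool_pos: [0.4395, -0.2331, 0.2173]
ee_rot: [-3.137, 0.698, 2.782]
wrist_force: [0.6, 2.2, 6.3]
width: 0.0564
```

```bash
python3 st.py;  python3 tube.py side -.005 s15 | tail -2;  python3 tube.py top -.005 t15 | tail -2
```

```text
13.9667 [-0.1242 -0.0015  0.2173] [-0.66 -0.08  2.01  0.35  0.57 -2.1 ] tip [-0.0023 -0.0009  0.0596] F [0.6 2.2 6.3] w 0.0564 rot [-3.137  0.698  2.782]
x at y0 -0.0049 yaw rel 0.0315
y range [-0.0422  0.0957] 0.026748944947422255
x at y0 -0.0029 yaw rel 0.0231
y range [-0.057   0.0959] 0.019451861122801093
```

move_arm --increments '[[[0.6,-0.02,0,0.02,0,0,0],[0.6,-0.04,0,0.04,0,0,0],[0.6,-0.06,0,0.06,0,0,0],[0.6,-0.07,0,0.07,0,0,0],[0.6,-0.07,0,0.07,0,0,0],[0.6,-0.07,0,0.07,0,0,0]]]'

```text
time: 14.57
tool_pos: [0.4475, -0.2363, 0.2166]
ee_rot: [-3.138, 0.697, 2.78]
wrist_force: [-9.6, 5.6, 12.6]
width: 0.0562
```

```bash
python3 st.py;  python3 tube.py side -.002 s16 | tail -2;  python3 tube.py top -.002 t16 | tail -2
```

```text
14.5667 [-0.1155 -0.0015  0.2166] [-0.65 -0.06  1.99  0.34  0.57 -2.09] tip [ 0.0063 -0.001   0.0588] F [-9.6  5.6 12.6] w 0.0562 rot [-3.138  0.697  2.78 ]
x at y0 -0.0007 yaw rel 0.0336
y range [-0.0307  0.0963] 0.03281461147276581
x at y0 0.0014 yaw rel 0.0191
y range [-0.0309  0.0975] 0.03331380004996968
```

move_arm --increments '[[[0.6,-0.013,0,-0.015,0,0,0],[0.6,-0.026,0,-0.03,0,0,0],[0.6,-0.039,0,-0.045,0,0,0]]]'

```text
time: 14.92
tool_pos: [0.4466, -0.2358, 0.2191]
ee_rot: [-3.138, 0.69, 2.782]
wrist_force: [-0.7, -0.7, -3.5]
width: 0.0562
```

```bash
python3 st.py;  python3 tube.py top -.002 t17 | tail -2
```

```text
14.9167 [-0.1166 -0.0014  0.2191] [-0.65 -0.07  1.98  0.33  0.58 -2.08] tip [ 0.004  -0.0007  0.0604] F [-0.7 -0.7 -3.5] w 0.0562 rot [-3.138  0.69   2.782]
x at y0 0.0005 yaw rel 0.024
y range [-0.031   0.0976] 0.03327931486263237
```

Run:
```python
import cv2
a=cv2.imread("pics/t17.png");b=cv2.imread("pics/s16.png")
a=cv2.resize(a[110:240,290:440],None,fx=2.6,fy=2.6,interpolation=2);b=cv2.resize(b[60:220,190:340],None,fx=2.6,fy=2.6,interpolation=2)
import numpy as np
h=max(a.shape[0],b.shape[0]);f=lambda i:cv2.copyMakeBorder(i,0,h-i.shape[0],0,4,0)
cv2.imwrite("pics/c17.png",np.hstack([f(a),f(b)]))
```

View pics/c17.png

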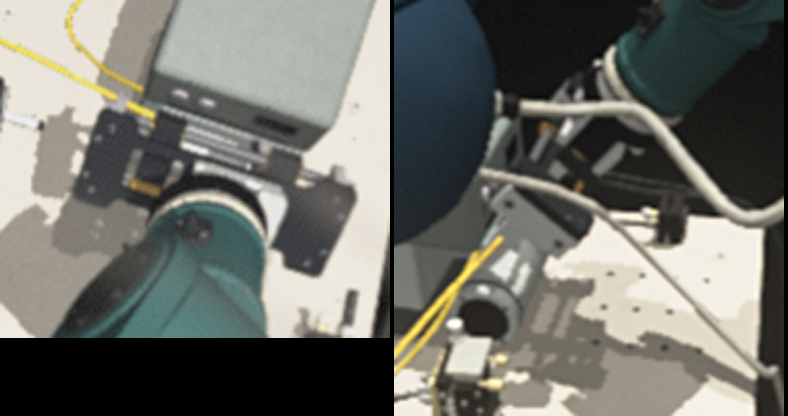

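move_arm --increments '[[[0.6,-0.013,0,-0.015,0,0,0],[0.6,-0.026,0,-0.03,0,0,0],[0.6,-0.032,0,-0.045,0,0,0],[0.6,-0.032,0,-0.06,0,0,0],[0.6,-0.032,0,-0.1,0,0,0],[0.6,-0.032,0,-0.2,0,0,0],[0.6,-0.032,0,-0.35,0,0,0],[0.6,-0.032,0,-0.6,0,0,0]]]'

```text
time: 15.63
tool_pos: [0.4138, -0.2232, 0.2684]
ee_rot: [-3.138, 0.694, 2.781]
wrist_force: [1.0, 0.6, -0.7]
width: 0.0569
```

```bash
python3 st.py;  python3 tube.py top -.002 t18 | tail -5;python3 tube.py side -.002 s18 | tail -2
```

```text
15.6333 [-0.1517 -0.0015  0.2684] [-0.68 -0.22  2.    0.31  0.71 -2.06] tip [-0.0305 -0.0009  0.1101] F [ 1.   0.6 -0.7] w 0.0569 rot [-3.138  0.694  2.781]
 [ 1.5e-02 -2.0e-04  8.3e+01  8.0e-04]
 [ 4.5e-02 -8.0e-04  5.0e+01  1.1e-03]
 [ 5.5e-02 -8.0e-04  7.3e+01  9.0e-04]]
x at y0 -0.0001 yaw rel 0.0129
y range [-0.0571  0.0932] 0.018048919728658713
x at y0 -0.0023 yaw rel 0.0243
y range [-0.0578  0.0931] 0.017647132804343463
```

View pics/t18.png

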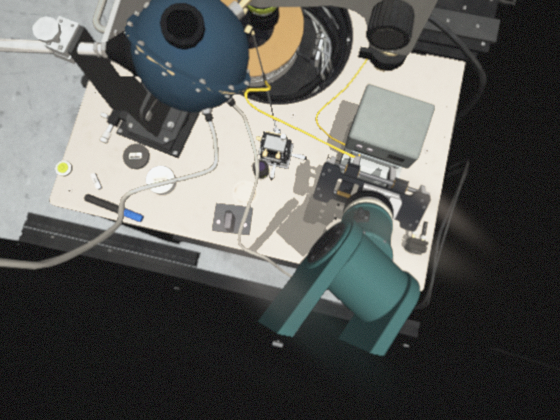

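Run:
```python
from bench import robot
from h import *
o=robot.get_obs()
print(inc(o,[.405,-.10,.36],Rt(-.17,0)).round(3))
print(inc(o,[.36,-.15,.36],Rt(-.3,.2)).round(3))
```

```text
[-0.148  1.12  -0.994 -0.049  0.45  -0.117]
[ 0.039  0.493 -1.149 -0.023  0.325 -0.035]
```

move_arm --increments '[[[0.3,0,0,-0.4,0,0.04,0],[0.2,0,0.1,-0.8,0,0.11,0],[0,0,0.4,-1,-0.01,0.19,-0.02],[0,0,0.5,-1,-0.02,0.27,-0.03],[0,0,0.5,-1,-0.02,0.33,-0.035],[0,0,0.5,-1,-0.02,0.33,-0.035]]]'

```text
time: 16.23
tool_pos: [0.374, -0.1539, 0.3491]
ee_rot: [3.141, 0.183, 2.844]
wrist_force: [0.2, 0.1, 0.4]
width: 0.02
```

```bash
python3 st.py
python3 - <<'E'
from bench import robot
from h import *
o=robot.get_obs();print(o["tool_pos"])
print(inc(o,[.405,-.055,.345],Rt(-.17,0)).round(3))
E
```

```text
16.2333 [-0.214   0.0486  0.3491] [-0.55 -0.29  1.83  0.05  1.43 -1.82] tip [-0.1856  0.0508  0.1517] F [0.2 0.1 0.4] w 0.02 rot [3.141 0.183 2.844]
[ 0.37404505 -0.15385476  0.34907665]
[ 0.002  1.036  0.041 -0.007  0.116 -0.081]
```

move_arm --increments '[[[0,0,0.35,0.02,0,0.06,-0.04],[0,0,0.7,0.04,0,0.116,-0.08],[0,0,0.85,0.04,0,0.116,-0.08],[0,0,0.85,0.04,0,0.116,-0.08],[0,0,0.85,0.04,0,0.116,-0.08]]]'

```text
time: 16.65
tool_pos: [0.3985, -0.0725, 0.3425]
ee_rot: [-3.133, -0.002, 2.968]
wrist_force: [-0.6, -0.2, -0.2]
width: 0.0004
```

```bash
python3 st.py
python3 - <<'E'
from bench import robot
from h import *
o=robot.get_obs();p,R=cur(o);print(p+R@[0,0,.1992])
import cv2
p,d=robot.snapshot("top");cv2.imwrite("pics/t19.png",p[:,:,::-1])
E
```

```text
16.65 [-0.2207  0.1333  0.3425] [-0.32 -0.22  1.79 -0.01  1.58 -1.71] tip [-0.2285  0.1299  0.1433] F [-0.6 -0.2 -0.2] w 0.0004 rot [-3.133e+00 -2.000e-03  2.968e+00]
[ 0.39787473 -0.07422798  0.14326787]
```

View pics/t19.png

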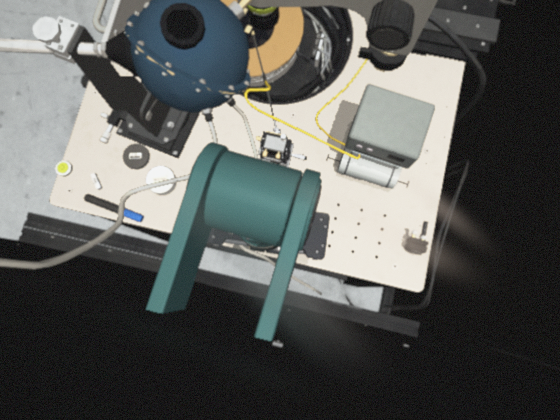

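move_arm --increments '[[[0,0,0.15,0.1,0,0,0],[0,0,0.3,0.1,0,0,0],[0,0,0.36,0.1,0,0,0],[0,0,0.42,0.1,0,0,0],[0,0,0.48,0.1,0,0,0],[0,0,0.54,0.1,0,0,0],[0,0,0.54,0.1,0,0,0]]]'

```text
time: 17.28
tool_pos: [0.4072, -0.0192, 0.3318]
ee_rot: [-3.133, -0.006, 2.967]
wrist_force: [0.2, -1.2, -0.6]
width: 0.0006
```

```bash
python3 st.py
python3 - <<'E'
from bench import robot
from h import *
o=robot.get_obs();p,R=cur(o);print(p+R@[0,0,.1992])
import cv2
p,d=robot.snapshot("wrist");cv2.imwrite("pics/w19.png",p[:,:,::-1])
E
```

```text
17.2833 [-0.232   0.1861  0.3318] [-0.18 -0.21  1.8  -0.01  1.56 -1.58] tip [-0.2407  0.1827  0.1326] F [ 0.2 -1.2 -0.6] w 0.0006 rot [-3.133 -0.006  2.967]
[ 0.40572355 -0.02055825  0.13258335]
```

View pics/w19.png

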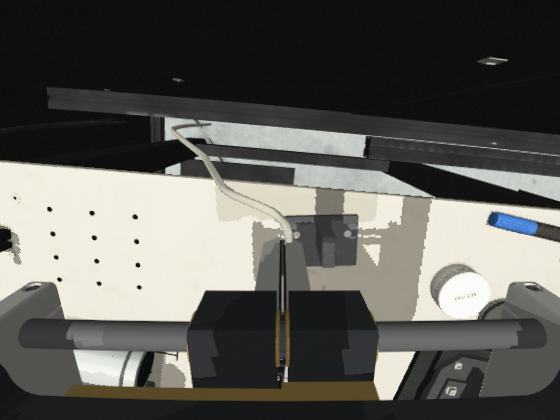

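move_arm --increments '[[[0,0,0.06,0,0,0,0],[0,0,0.12,0,0,0,0],[0,0,0.18,0,0,0,0],[0,0,0.24,0,0,0,0],[0,0,0.24,0,0,0,0]]]'

```text
time: 17.75
tool_pos: [0.4114, 0.0051, 0.3312]
ee_rot: [-3.134, -0.007, 2.968]
wrist_force: [0.2, -0.2, -0.3]
width: 0.0003
```

```bash
python3 st.py
python3 - <<'E'
from bench import robot
from h import *
o=robot.get_obs();p,R=cur(o);print(p+R@[0,0,.1992])
import cv2
p,d=robot.snapshot("wrist");cv2.imwrite("pics/w20.png",p[:,:,::-1])
print(robot.camera_params("wrist")["R"].round(2))
E
```

```text
17.75 [-0.237   0.2103  0.3312] [-0.12 -0.2   1.79 -0.01  1.56 -1.52] tip [-0.2459  0.2069  0.1321] F [ 0.2 -0.2 -0.3] w 0.0003 rot [-3.134 -0.007  2.968]
[0.40968216 0.00382961 0.13205063]
[[ 0.17  0.99 -0.01]
 [ 0.95 -0.16  0.27]
 [ 0.26 -0.05 -0.96]]
```

View pics/w20.png

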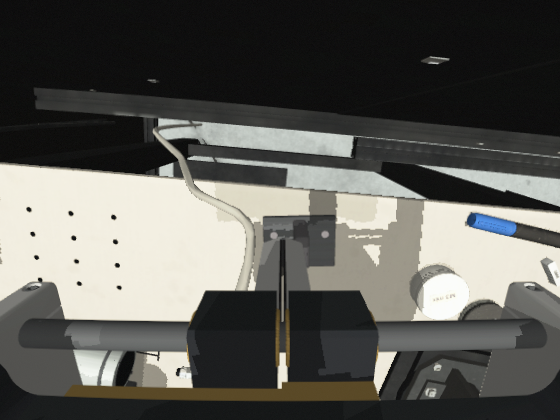

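```bash
cat > tgt.py <<'E'
# tgt.py x y z(grasp pt, world) yaw tilt
from bench import robot
from h import *
import sys
x,y,z,yaw,t=map(float,sys.argv[1:6]);o=robot.get_obs();R=Rt(yaw,t)
p,R0=cur(o);print("grasp now",(p+R0@[0,0,.18]).round(4),"F",o["wrist_force"].round(1),"w",round(o["width"],4),"t",round(o["time"],2))
print(inc(o,np.array([x,y,z])-R@[0,0,.18],R).round(3).tolist())
E
python3 tgt.py .4463 .0162 .105 -.172 0
```

```text
grasp now [0.4097 0.0035 0.1512] F [-0.3  0.6  0.3] w 0.0006 t 17.8
[-0.329, 0.177, 0.458, -0.005, -0.005, -0.001]
```

move_arm --increments '[[[0.6,-0.2,0.1,0,0,0,0],[0.6,-0.33,0.177,0.2,-0.005,-0.005,0],[0.6,-0.33,0.177,0.3,-0.005,-0.005,0],[0.6,-0.33,0.177,0.3,-0.005,-0.005,0],[0.6,-0.33,0.177,0.3,-0.005,-0.005,0]]]'

```text
time: 18.22
tool_pos: [0.4459, 0.0155, 0.2999]
ee_rot: [-3.14, -0.002, 2.966]
wrist_force: [-0.3, -1.0, 0.3]
width: 0.0303
```

```bash
python3 tgt.py .4463 .0162 .044 -.172 0
python3 - <<'E'
from bench import robot
import cv2
p,d=robot.snapshot("wrist");cv2.imwrite("pics/w21.png",p[:,:,::-1])
E
```

```text
grasp now [0.4454 0.0153 0.1199] F [-0.3 -1.   0.3] w 0.0303 t 18.22
[-0.005, 0.009, 0.759, -0.001, -0.002, -0.002]
```

View pics/w21.png

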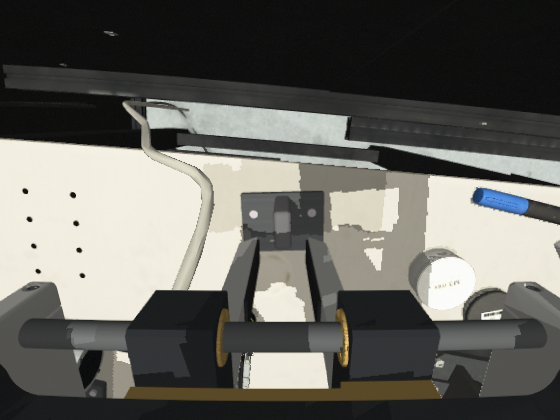

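move_arm --increments '[[[0.6,0,0,0.05,0,0,0],[0.6,-0.005,0.009,0.3,0,0,0],[0.6,-0.005,0.009,0.5,0,0,0],[0.6,-0.005,0.009,0.65,0,0,0],[0.6,-0.005,0.009,0.75,0,0,0],[0.6,-0.005,0.009,0.76,0,0,0],[0.6,-0.005,0.009,0.76,0,0,0],[0.6,-0.005,0.009,0.76,0,0,0]]]'

```text
time: 18.93
tool_pos: [0.4477, 0.0162, 0.2261]
ee_rot: [-3.141, 0.003, 2.966]
wrist_force: [0.2, -0.2, 0.2]
width: 0.0563
```

```bash
python3 tgt.py .4463 .0162 .044 -.172 0; python3 st.py
```

```text
grasp now [0.4482 0.0161 0.0461] F [ 0.2 -0.2  0.2] w 0.0563 t 18.93
[0.013, -0.003, 0.02, -0.0, 0.002, -0.002]
18.9333 [-0.2072  0.2338  0.2261] [-0.09 -0.03  1.86 -0.    1.31 -1.49] tip [-0.2145  0.2323  0.0268] F [ 0.2 -0.2  0.2] w 0.0563 rot [-3.141e+00  3.000e-03  2.966e+00]
```

Close on the fin.

move_arm --increments '[[[0.3,0.013,0,0.02,0,0,0],[0,0.013,0,0.02,0,0,0],[0,0.013,0,0.02,0,0,0],[0,0.013,0,0.02,0,0,0],[0,0.013,0,0.02,0,0,0],[0,0.013,0,0.02,0,0,0]]]'

```text
time: 19.43
tool_pos: [0.446, 0.0166, 0.223]
ee_rot: [-3.141, 0.001, 2.966]
wrist_force: [-0.0, 0.2, 0.4]
width: 0.0195
```

move_arm --increments '[[[0,0,0,0,0,0,0],[0,0,0,-0.1,0,0,0],[0,0,0,-0.3,0,0,0],[0,0,0,-0.5,0,0,0],[0,0,0,-0.5,0,0,0]]]'

```text
time: 19.85
tool_pos: [0.4472, 0.0165, 0.2772]
ee_rot: [3.141, 0.009, 2.966]
wrist_force: [0.9, -0.3, -1.3]
width: 0.0138
```

```bash
python3 st.py
python3 - <<'E'
from bench import robot
import cv2
p,d=robot.snapshot("side");cv2.imwrite("pics/s22.png",cv2.resize(p[130:320,180:380,::-1],None,fx=3,fy=3,interpolation=2))
E
```

```text
19.85 [-0.2077  0.234   0.2772] [-0.09 -0.08  1.8  -0.    1.42 -1.49] tip [-0.2139  0.2328  0.0779] F [ 0.9 -0.3 -1.3] w 0.0138 rot [3.141 0.009 2.966]
```

View pics/s22.png

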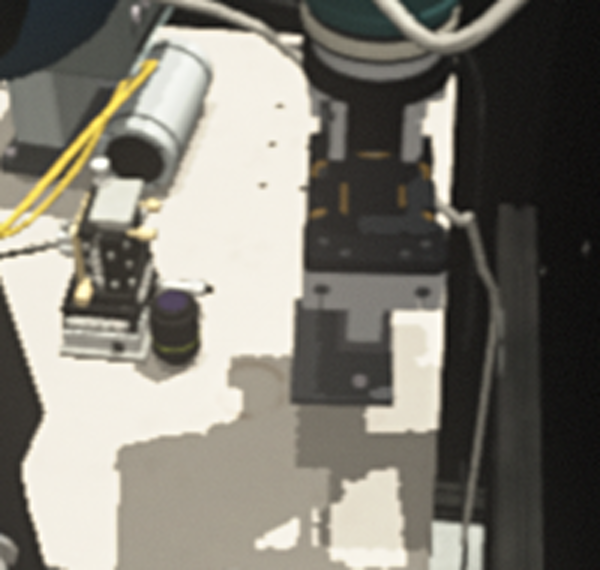

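```bash
python3 - <<'E'
from h import *
print(l2w(-.13,0,0),l2w(-.067,0,0))
E
python3 tgt.py .4346 -.2296 .10 -.362 0
```

```text
[ 0.43459171 -0.22964768  0.        ] [ 0.49328265 -0.25254688  0.        ]
grasp now [0.4478 0.0164 0.0952] F [ 0.   1.1 -2.6] w 0.0137 t 19.9
[-0.31, -2.445, -0.046, 0.0, 0.004, 0.119]
```

move_arm --increments '[[[0,0,-0.15,0,0,0,0],[0,-0.05,-0.4,-0.02,0,0,0],[0,-0.1,-0.7,-0.02,0,0,0],[0,-0.1,-0.95,-0.02,0,0,0]]]'

```text
time: 20.23
tool_pos: [0.4389, -0.0798, 0.2736]
ee_rot: [-3.141, -0.001, 2.967]
wrist_force: [-0.2, -0.3, -1.9]
width: 0.0137
```

move_arm --increments '[[[0,-0.05,-0.3,0,0,0,0.03],[0,-0.1,-0.6,-0.02,0,0,0.06],[0,-0.1,-0.9,-0.02,0,0,0.09],[0,-0.1,-0.95,-0.02,0,0,0.119]]]'

```text
time: 20.57
tool_pos: [0.4315, -0.1774, 0.2755]
ee_rot: [-3.139, -0.001, 2.773]
wrist_force: [0.2, 0.2, -2.1]
width: 0.0139
```

```bash
python3 tgt.py .4346 -.2296 .10 -.362 0
```

```text
grasp now [ 0.4312 -0.1778  0.0955] F [ 0.2  0.2 -2.1] w 0.0139 t 20.57
[-0.217, -0.476, -0.044, -0.002, -0.001, -0.004]
```

move_arm --increments '[[[0,-0.1,-0.25,0,0,0,0],[0,-0.217,-0.476,0.1,0,0,0],[0,-0.217,-0.476,0.3,0,0,-0.004],[0,-0.217,-0.476,0.3,0,0,-0.004],[0,-0.217,-0.476,0.3,0,0,-0.004],[0,-0.217,-0.476,0.3,0,0,-0.004]]]'

```text
time: 21.07
tool_pos: [0.4357, -0.2256, 0.2465]
ee_rot: [3.141, -0.001, 2.786]
wrist_force: [-0.2, -0.4, -1.4]
width: 0.014
```

```bash
python3 tgt.py .4933 -.2525 .064 -.362 0
python3 - <<'E'
from bench import robot
import cv2
p,d=robot.snapshot("wrist");cv2.imwrite("pics/w23.png",p[:,:,::-1])
p,d=robot.snapshot("side");cv2.imwrite("pics/s23.png",cv2.resize(p[100:280,180:360,::-1],None,fx=3,fy=3,interpolation=2))
E
python3 tube.py top -.00 t23 | tail -6
```

```text
grasp now [ 0.4356 -0.2255  0.0665] F [-0.2 -0.4 -1.4] w 0.014 t 21.07
[-0.633, -0.052, 0.025, 0.0, -0.001, 0.004]Traceback (most recent call last):
  File "tube.py", line 22, in <module>
    res=np.array(res); g=res[res[:,3]<.002]
                             ~~~^^^^^
IndexError: too many indices for array: array is 1-dimensional, but 2 were indexed
```

View pics/w23.png

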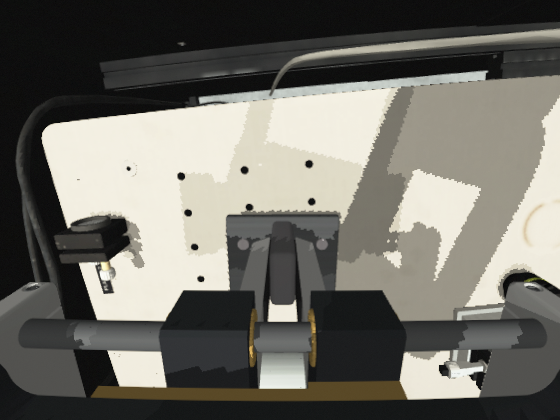

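View pics/s23.png

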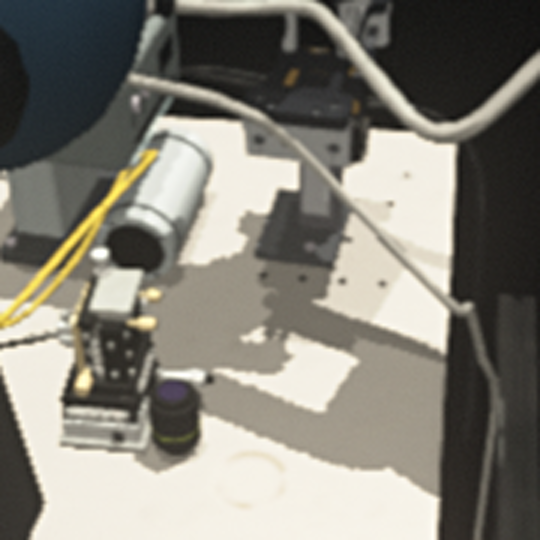

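```bash
python3 tube.py side -.00 s24 | tail -6
```

```text
[ 2.50e-02 -3.00e-03  7.90e+01  7.00e-04]
 [ 3.50e-02 -2.70e-03  6.80e+01  9.00e-04]
 [ 4.50e-02 -3.30e-03  8.40e+01  8.00e-04]
 [ 5.50e-02 -2.30e-03  1.66e+02  2.20e-03]]
x at y0 -0.0021 yaw rel 0.0258
y range [-0.0571  0.0932] 0.01803377067545997
```

move_arm --increments '[[[0,-0.1,-0.01,0,0,0,0],[0,-0.2,-0.02,0.02,0,0,0.004],[0,-0.3,-0.03,0.1,0,0,0.004],[0,-0.4,-0.04,0.1,0,0,0.004],[0,-0.45,-0.05,0.12,0,0,0.004],[0,-0.5,-0.05,0.13,0,0,0.004],[0,-0.5,-0.05,0.13,0,0,0.004],[0,-0.5,-0.05,0.13,0,0,0.004]]]'

```text
time: 21.93
tool_pos: [0.4813, -0.2484, 0.234]
ee_rot: [-3.141, 0.0, 2.779]
wrist_force: [-0.0, -0.1, -1.9]
width: 0.0137
```

```bash
python3 tgt.py .4933 -.2525 .044 -.362 0;python3 tube.py side -.00 s25 | tail -6;python3 - <<'E'
import cv2
p=cv2.imread("pics/s25.png");cv2.imwrite("pics/s25z.png",cv2.resize(p[100:240,200:340],None,fx=4,fy=4,interpolation=2))
E
```

```text
grasp now [ 0.4813 -0.2484  0.054 ] F [-0.  -0.1 -1.9] w 0.0137 t 21.93
[-0.127, 0.004, 0.1, -0.0, 0.0, -0.0]
 [ 2.50e-02 -4.20e-03  8.10e+01  1.30e-03]
 [ 3.50e-02 -3.50e-03  8.30e+01  1.10e-03]
 [ 4.50e-02 -4.00e-03  8.90e+01  1.00e-03]
 [ 5.50e-02 -2.80e-03  1.84e+02  2.60e-03]]
x at y0 -0.0031 yaw rel 0.0316
y range [-0.0515  0.0943] 0.021425459463325316
```

View pics/s25z.png

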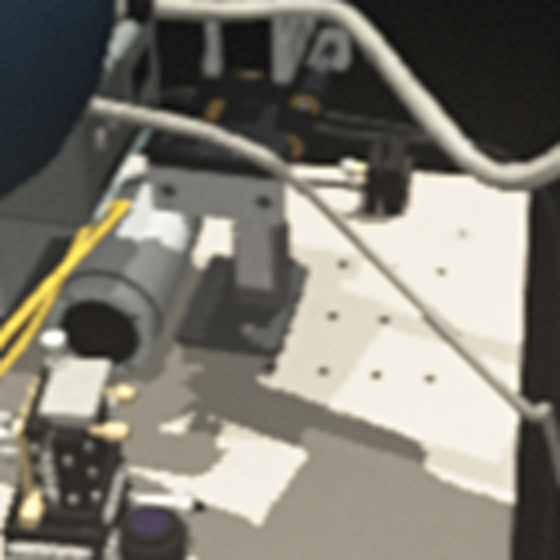

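move_arm --increments '[[[0,-0.03,0,0.03,0,0,0],[0,-0.06,0,0.06,0,0,0],[0,-0.09,0,0.08,0,0,0],[0,-0.11,0,0.08,0,0,0],[0,-0.125,0,0.08,0,0,0],[0,-0.135,0,0.08,0,0,0],[0,-0.135,0,0.08,0,0,0],[0,-0.135,0,0.08,0,0,0]]]'

```text
time: 22.65
tool_pos: [0.4937, -0.2531, 0.2262]
ee_rot: [-3.141, 0.001, 2.779]
wrist_force: [0.7, -0.2, -1.3]
width: 0.014
```

```bash
python3 tgt.py .4945 -.2530 .0435 -.362 0;python3 st.py; python3 tube.py side -.00 s26 | tail -6;python3 - <<'E'
import cv2
p=cv2.imread("pics/s26.png");cv2.imwrite("pics/s26z.png",cv2.resize(p[100:240,200:340],None,fx=4,fy=4,interpolation=2))
E
```

```text
grasp now [ 0.4939 -0.2533  0.0462] F [ 0.7 -0.2 -1.3] w 0.014 t 22.65
[-0.007, 0.004, 0.027, -0.0, 0.001, -0.0]
22.65 [-0.0664 -0.0004  0.2262] [-0.58  0.2   1.61 -0.    1.33 -1.78] tip [-0.0742 -0.0005  0.027 ] F [ 0.7 -0.2 -1.3] w 0.014 rot [-3.141e+00  1.000e-03  2.779e+00]
 [ 2.50e-02 -2.90e-03  7.40e+01  1.30e-03]
 [ 3.50e-02 -3.20e-03  8.40e+01  1.10e-03]
 [ 4.50e-02 -2.90e-03  8.80e+01  6.00e-04]
 [ 5.50e-02 -2.10e-03  1.78e+02  3.40e-03]]
x at y0 -0.0025 yaw rel 0.0198
y range [-0.0323  0.0933] 0.03052591884854727
```

View pics/s26z.png

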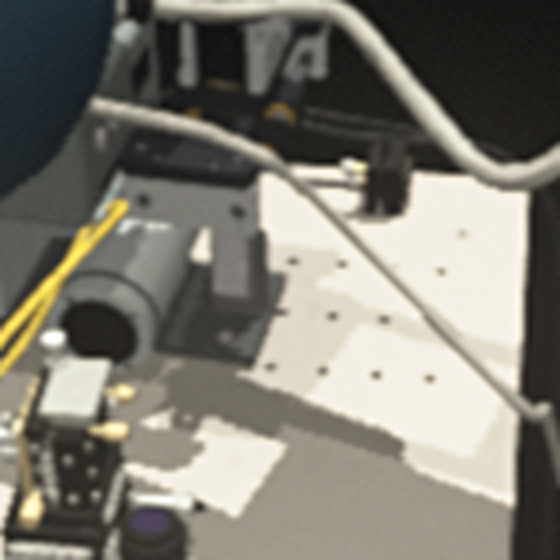

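move_arm --increments '[[[0,-0.005,0,0.01,0,0,0],[0,-0.01,0,0.02,0,0,0],[0,-0.012,0,0.03,0,0,0],[0,-0.012,0,0.03,0,0,0],[0,-0.012,0,0.03,0,0,0]]]'

```text
time: 23.12
tool_pos: [0.4948, -0.2535, 0.223]
ee_rot: [-3.141, 0.001, 2.779]
wrist_force: [0.9, 0.4, -2.1]
width: 0.0139
```

```bash
python3 tgt.py .4945 -.2530 .0435 -.362 0
```

```text
grasp now [ 0.4949 -0.2536  0.043 ] F [ 0.9  0.4 -2.1] w 0.0139 t 23.12
[0.004, 0.004, -0.005, -0.0, 0.0, -0.0]
```

Still carrying the weight (Fz −2.1), so lower a little more until the bench takes it.

move_arm --increments '[[[0,0,0,0.008,0,0,0],[0,0,0,0.015,0,0,0],[0,0,0,0.015,0,0,0],[0,0,0,0.015,0,0,0]]]'

```text
time: 23.45
tool_pos: [0.4947, -0.2535, 0.223]
ee_rot: [-3.141, 0.001, 2.779]
wrist_force: [-3.3, 1.8, 5.1]
width: 0.0135
```

```bash
python3 tgt.py .4945 -.2530 .0435 -.362 0
```

```text
grasp now [ 0.4949 -0.2536  0.043 ] F [-3.3  1.8  5.1] w 0.0135 t 23.45
[0.004, 0.004, -0.005, -0.0, 0.001, -0.0]
```

move_arm --increments '[[[0,0,0,-0.008,0,0,0],[0,0,0,-0.01,0,0,0],[0.15,0,0,-0.01,0,0,0],[0.35,0,0,-0.01,0,0,0],[0.35,0,0,-0.01,0,0,0],[0.35,0,0,-0.01,0,0,0],[0.35,0,0,-0.01,0,0,0]]]'

```text
time: 24.03
tool_pos: [0.4949, -0.2536, 0.2224]
ee_rot: [-3.141, 0.001, 2.779]
wrist_force: [0.2, 0.5, 0.2]
width: 0.0325
```

```bash
python3 st.py;python3 tube.py side -.00 s27 | tail -6
python3 - <<'E'
from bench import robot
import cv2
p=cv2.imread("pics/s27.png");cv2.imwrite("pics/s27z.png",cv2.resize(p[100:240,200:340],None,fx=4,fy=4,interpolation=2))
p,d=robot.snapshot("wrist");cv2.imwrite("pics/w27.png",p[:,:,::-1])
E
```

```text
24.0333 [-0.0651 -0.0004  0.2224] [-0.58  0.21  1.61 -0.    1.33 -1.78] tip [-0.0729 -0.0005  0.0232] F [0.2 0.5 0.2] w 0.0325 rot [-3.141e+00  1.000e-03  2.779e+00]
 [ 2.50e-02 -2.30e-03  6.60e+01  9.00e-04]
 [ 3.50e-02 -2.80e-03  7.80e+01  8.00e-04]
 [ 4.50e-02 -3.00e-03  8.10e+01  9.00e-04]
 [ 5.50e-02 -1.90e-03  1.82e+02  3.10e-03]]
x at y0 -0.0018 yaw rel 0.0283
y range [-0.0233  0.0949] 0.035844642851364884
```

View pics/s27z.png

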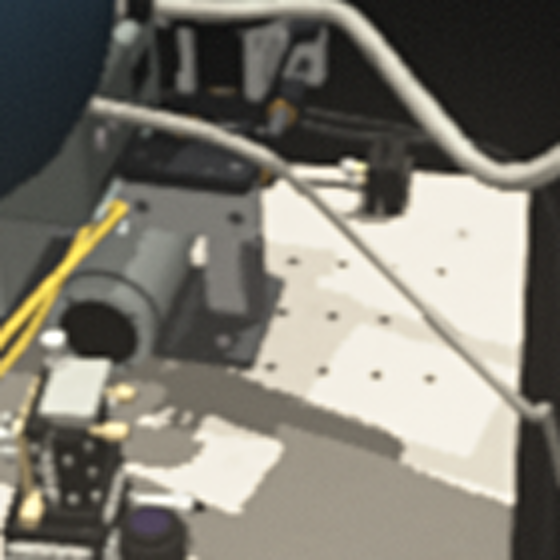

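View pics/w27.png

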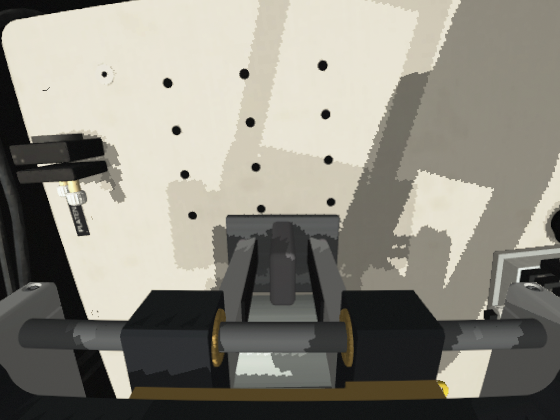

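move_arm --increments '[[[0.4,0,0,-0.05,0,0,0],[0.4,0,0,-0.15,0,0,0],[0.4,0,0,-0.3,0,0,0],[0.4,0,0,-0.5,0,0,0],[0.4,0,0,-0.7,0,0,0],[0.4,0.1,0,-1,0,0,0],[0.4,0.4,0,-1,0,0,0],[0.4,0.4,0,-1,0,0,0]]]'

```text
time: 24.8
tool_pos: [0.4551, -0.2382, 0.3254]
ee_rot: [-3.14, 0.002, 2.779]
wrist_force: [-0.2, 0.4, -1.1]
width: 0.0377
```

move_arm --increments '[[[0.4,0.4,0,-0.2,0,0,0],[0.4,0.8,0,-0.4,0,0,0],[0.4,1,0,-0.5,0,0,0],[0.4,1,0,-0.5,0,0,0]]]'

```text
time: 25.13
tool_pos: [0.3616, -0.2028, 0.3763]
ee_rot: [-3.139, 0.006, 2.779]
wrist_force: [1.4, -0.5, -0.3]
width: 0.0379
```

```bash
python3 st.py;python3 tube.py side -.00 s28 | tail -3; python3 tube.py top -.00 t28 | tail -3;  python3 - <<'E'
import cv2,numpy as np
p=cv2.imread("pics/s28.png");a=cv2.resize(p[110:220,210:320],None,fx=3.6,fy=3.6,interpolation=2)
p=cv2.imread("pics/t28.png");b=cv2.resize(p[120:230,310:420],None,fx=3.6,fy=3.6,interpolation=2)
cv2.imwrite("pics/c28.png",np.hstack([a,b]))
E
```

```text
25.1333 [-0.2077 -0.0015  0.3763] [-0.65 -0.22  1.71 -0.    1.64 -1.86] tip [-0.2145 -0.0021  0.1771] F [ 1.4 -0.5 -0.3] w 0.0379 rot [-3.139  0.006  2.779]
 [ 5.50e-02 -1.80e-03  1.81e+02  2.50e-03]]
x at y0 -0.0017 yaw rel 0.0267
y range [-0.0574  0.0932] 0.01787911719480673
 [ 5.50e-02 -1.00e-03  1.08e+02  7.00e-04]]
x at y0 -0.001 yaw rel -0.0029
y range [-0.0565  0.0954] 0.019478399669837717
```

View pics/c28.png

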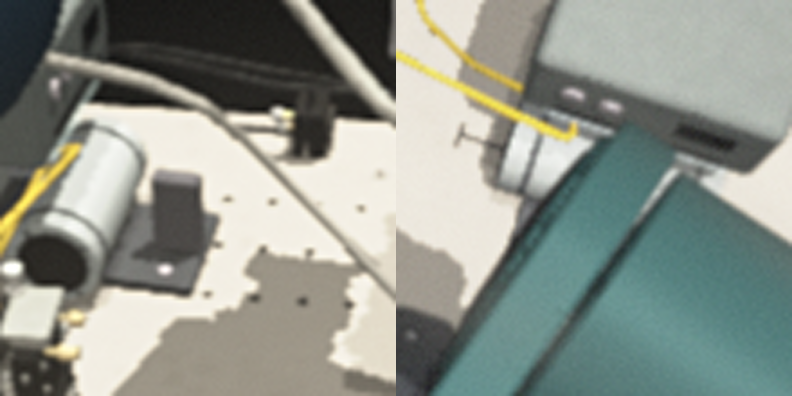

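move_arm --increments '[[[0.4,0.3,0.35,-0.2,0,0,0],[0.4,0.3,0.7,-0.2,0,0,0],[0.4,0.3,1,-0.2,0,0,0],[0.4,0.3,1,-0.2,0,0,0]]]'

```text
time: 25.57
tool_pos: [0.3728, -0.0963, 0.3922]
ee_rot: [3.139, 0.001, 2.786]
wrist_force: [0.3, -0.6, -0.1]
width: 0.0373
```

move_arm --increments '[[[0.4,0.1,0.35,0,0,0,0],[0.4,0.2,0.7,0,0,0,0],[0.4,0.3,1,0,0,0,0],[0.4,0.3,1,0,0,0,0]]]'

```text
time: 25.9
tool_pos: [0.3793, 0.0079, 0.3914]
ee_rot: [3.14, -0.002, 2.786]
wrist_force: [0.2, 0.0, 0.1]
width: 0.0376
```

```bash
python3 st.py; python3 tube.py top -.00 t29 | tail -12
cat > ch.py <<'E'
from bench import robot
from h import *
import cv2
for n in ("top","side"):
    p,d=robot.snapshot(n);c=robot.camera_params(n);d=d.astype(float);cv2.imwrite(f"pics/{n}30.png",p[:,:,::-1])
    v,u=np.mgrid[0:420,0:560]
    q=cv2.undistortPoints(np.stack([u.ravel(),v.ravel()],1).astype(np.float64)[:,None],c["mtx"],np.array([c["k1"],0,0,0,0.]))[:,0]
    W=(np.c_[q,np.ones(len(q))]*d.reshape(-1,1)-c["t"])@c["R"]
    co,si=np.cos(LY),np.sin(LY);D=W[:,:2]-LM;L=np.c_[D@[co,si],D@[-si,co],W[:,2]]
    k=(abs(L[:,0]+.06)<.06)&(abs(L[:,1])<.06)
    for nm,z0,z1,xm in (("fin",.058,.068,-.035),("foot",.0055,.0105,-.018)):
        m=k&(L[:,2]>z0)&(L[:,2]<z1)&(L[:,0]<xm);P=L[m]
        print(n,nm,m.sum(),P.mean(0).round(4) if m.sum() else "",cv2.minAreaRect(P[:,:2].astype(np.float32)*1000) if m.sum()>4 else "", "xmax",np.percentile(P[:,0],99).round(4))
E
python3 ch.py
python3 - <<'E'
import cv2,numpy as np
p=cv2.imread("pics/side30.png");a=cv2.resize(p[110:220,210:320],None,fx=3.6,fy=3.6,interpolation=2)
p=cv2.imread("pics/top30.png");b=cv2.resize(p[120:230,310:420],None,fx=3.6,fy=3.6,interpolation=2)
cv2.imwrite("pics/c30.png",np.hstack([a,b]))
E
```

```text
25.9 [-0.2678  0.2012  0.3914] [-0.13 -0.3   1.75  0.    1.7  -1.34] tip [-0.2762  0.2014  0.1922] F [0.2 0.  0.1] w 0.0376 rot [ 3.140e+00 -2.000e-03  2.786e+00]
 [-3.50e-02  1.60e-03  1.13e+02  8.00e-04]
 [-2.50e-02  1.40e-03  1.09e+02  9.00e-04]
 [-1.50e-02  9.00e-04  1.13e+02  9.00e-04]
 [-5.00e-03  7.00e-04  1.14e+02  8.00e-04]
 [ 5.00e-03  7.00e-04  1.09e+02  1.10e-03]
 [ 1.50e-02  4.00e-04  1.16e+02  8.00e-04]
 [ 2.50e-02 -0.00e+00  1.03e+02  8.00e-04]
 [ 3.50e-02 -4.00e-04  9.60e+01  8.00e-04]
 [ 4.50e-02 -8.00e-04  1.05e+02  9.00e-04]
 [ 5.50e-02 -9.00e-04  1.10e+02  8.00e-04]]
x at y0 0.0006 yaw rel 0.0264
y range [-0.0574  0.088 ] 0.01531817203223199
top fin 113 [-0.0651  0.001   0.0632] ((-64.84033966064453, 0.7854948043823242), (13.725488662719727, 31.66447639465332), 89.86674499511719) xmax -0.0496
top foot 744 [-0.0525  0.0009  0.0079] ((-53.24384307861328, 1.1485481262207031), (58.73350524902344, 79.5818099975586), 0.9319372773170471) xmax -0.0246
side fin 80 [-0.0672  0.0038  0.0628] ((-66.724853515625, 2.7436628341674805), (31.170475006103516, 14.093466758728027), 0.1059085801243782) xmax -0.0515
side foot 398 [-0.053   0.0121  0.0083] ((-51.7524528503418, 10.181533813476562), (65.80238342285156, 98.87422943115234), 0.42718374729156494) xmax -0.0247
```

View pics/c30.png

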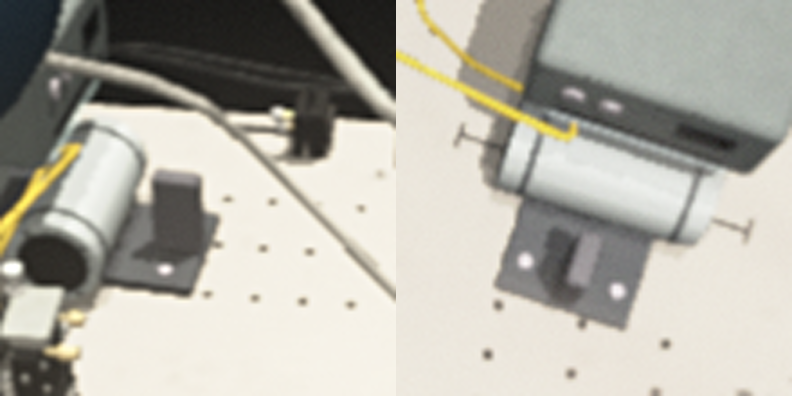

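View pics/top30.png

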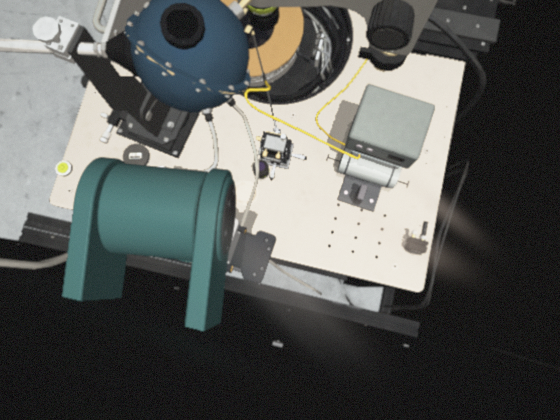

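```bash
python3 -c "
from bench import robot
print(robot.close_job())"
```

```text
the job is handed in; nothing more can be done
None
```

The tube is on the line, the chock stands against its near side, and I handed the job in at about 26 s of the 72 s allowed. The hand-in gave no verdict.

**Tube:** I rolled it with two lightly pressed fingertips, the hand tilted back 40°. It took five strokes plus one extra, because the tube rolled back twice while I was lifting off: about 20 mm the first time and 13 mm later.

**Chock:** I gripped it by the fin, carried it over and set it down on the near side, then let go and backed the arm away.

| Last check (top view) | Measured | Limit |
|---|---|---|
| Tube centre across the line | +0.6 mm | 8 mm |
| Tube axis against the line | about 0.026 rad | 0.09 rad |
| Toe middle to tube centre | about 23.5 mm (gap about 3.5 mm) | 32 mm |
| Toe against the line | under 0.02 rad | 0.2 rad |

- **Tube ends:** both end ticks of the line show beyond the tube. My last end-to-end number was spoilt by other points in the mask, so I judged this by eye.
- **Chock flat:** its foot's top was measured at 8 mm and its fin's top at 63 mm, as expected for a chock standing flat.
- **Side camera:** it put tube and chock about 2 mm nearer the robot. It shifted the line by the same amount, so the two views agree.
- **Contact at the stand:** at the end of the last stroke the wrist force rose to about 17 N, probably a finger touching the edge of the measuring head. I lifted off straight away.
- **Cables:** a grey cable seen in the images was in the way of the chock. I passed the fingertips through it with no force, so it is not solid.
- **Bystanders:** the objective and mirror mount stand where they did in the pictures. The arm hid the screw tin in the last top view, so I did not check it, but the hand never came near it.

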